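Fit the board-clamp head into the leaning socket of the bench work holder

ROBOT

A 6-joint arm with a two-finger parallel gripper is mounted at the origin on the work surface. World frame = base frame: x ahead of the robot, y to its left, z up, the work surface at z = 0. Lengths are in m, angles in degrees, forces in N, time in s.
With the tool pointing down it reaches from about 0.4 to 0.825 m from the base axis. Payload 7 kg.
Tool frame: the origin (TCP) lies midway between the tips of the shut fingers; the grasp point (between the pads) lies 19 mm behind it (r.hold_point_z is the distance from the TCP to the grasp point, in m); y points along the fingers, z is the direction in which the jaws open and shut, and the axes are right-handed (so a half turn about y gives the same grasp; the last joint's range is limited). The gripper opens to 88 mm and grips with 3 to 60 N. Pads are 19 mm wide; open, the fingers measure 130 mm over their backs; the gripper's body (78 mm by 193 mm) begins 47 mm behind the grasp point.
Start: joints at [82.855, 20.546, 0.682, 0, -70.136, -16.507], TCP at [0.271, 0.618, 0.203] pointing down, gripper open.
Joint ranges: [-176.03, 176.03], [-82.01, 121.73], [-58.28, 71.71], [-173.87, 95.51], [-174.79, -0.11], [-173.66, 173.66]. Speed limits (degrees/s): [136.94, 136.94, 172.46, 180, 180, 180].

INTERFACE

Orientations are given as [roll, pitch, yaw] about the fixed x, y, z axes, in that order (R = Rz(yaw) Ry(pitch) Rx(roll)).
In Python, from plant import r, imaging gives the robot as it stands.
- The arm moves only by the tool drive_tool, never from a script. Its argument "deltas" is a list of rows, each a list of 6 numbers: the shift along the world's x, y, z in cm, then the turn, a rotation vector about the world's x, y, z in rad. In form: [[tx, ty, tz, rx, ry, rz], ...]. A call has exactly 8 rows; each row is the pose to reach, as a shift and turn from the pose commanded when the call began; what a row does not reach only later rows make up. A row lasts 1/12 s, in which the tool goes at most 41.7 mm and 7.16 degrees, less where a joint would pass 70% of its speed; a pose out of reach is approached as far as the arm can. A call with a gripper value outside its range is refused whole. "claw" is the opening, from 0 (shut) to 1 (fully open), set as the call begins (left out, the last holds). The fingers move at their own pace and stop on an object; "squeeze" is the grip in N (left out, the last holds). Time passes only in rows, so rows that repeat a pose let the fingers close, or fill a call up. It gives the time, the measured TCP pose, the force and the opening at its end, in the units of the state.
- r.get_state(): the state, without advancing time (a new reading comes with each control period).
- imaging.capture(name): name is "scene" or "top" or "wrist"; returns the picture (384x512x3 uint8, red, green, blue); there is no depth.
- imaging.get_calibration(name): a dict with "mtx" (3x3 intrinsics, pixels), "R" (3x3) and "t" (3): a world point X has camera coordinates R X + t; the wrist camera has in their place "T_tool_cam" (4x4, takes a point from camera to tool coordinates, whose origin is the TCP and whose axes are the tool frame's). Camera axes: x right, y down, z forward; pixel columns grow to the right and rows downward; lengths in m; the calibration is good to about 2 mm. A picture is of the moment at which its call begins: read the wrist's pose just before it. get_calibration takes no time and is no camera call.
- r.close_job(): hands the job in, once; it reports no verdict.
Trained networks look in the newest picture that a camera, given by its name, has taken for a name from the list of things; names that differ only in an ending like _2 or _b are one class to them, and where a whole thing is asked for, a point or a joint stands for the part that bears it (a point fixed in the world has none). Each returns a list of dicts, best first, with "score" (0 to 1); they miss things now and then, are a little off and sometimes report something else, mostly with a low value. They report only what shows in the picture. A call takes as long as a camera call. They do not tell look-alikes from the thing itself.
- imaging.search_frame(camera, label): "bbox" ([left, top, right, bottom] in pixels, round what is visible of it).
- imaging.outline_of(camera, label): "region" (384x512 bool, what is visible of it) and "bbox" ([left, top, right, bottom] in pixels, round what is visible of it).
- imaging.landmark_of(camera, label): "position" ([column, row] in pixels: a listed point, or the origin of a listed thing).
The state is a dict: "time_s": time; "joints": joint angles; "qd": joint speeds; "joint_torque": joint torques, N m; "tcp_pos": TCP position; "eef_rot": TCP orientation; "contact_force": force on the tool from outside, world axes, zero at the start; "moment": the same for the moment, N m; "gripper_width": finger opening in m.
Only numpy, scipy, OpenCV 4.12 (cv2) and the standard library are available. Lean on these libraries where they do the work, as an engineer would, in place of code of your own. Each camera call takes 0.05 s, during which the arm holds its last target.

TASK

Lift the board-clamp head (the one with the long crossbar and two blue upright arms) out of the wooden rack and press its shaft down into the leaning socket of the work holder, past the spring plunger, until the plunger clicks into the groove round the shaft and holds the head there, with the crossbar level. Go by feel, as the plunger block is set at a different height each time: press steadily, without forcing it or pushing the socket out of its angle, then let go. Leave the other head and everything else on the bench undisturbed.

Things in the scene. Friction and masses are not known exactly. Their poses are not given: they have to be found in the camera images.
- board_head: Board-clamp head to be fitted, about 0.36 kg. Origin on the shaft axis at the underside of its collar; z runs up the shaft, away from its foot; y along the crossbar. Symmetric: either way round fits. Collar 36 mm across, z = 0 to 6 mm. Blue arms 20 x 14 mm rise from the bar to z = 84 at y = +-82, with black pads inward to y = +-71 and knobs outward to y = +-104.
- head_grip (a point): Point to grip, on the head's axis 30 mm above its origin, same axes. Here the head is a plain block 22 mm wide in x: blue hub 50 mm long (y) at z = 6 to 26 mm of the head, and over it the aluminium crossbar 190 mm long (y) at z = 26 to 40.
- shaft_foot (a point): Lower end of the head's steel shaft, on its axis, 60 mm below the collar's underside, same axes. The shaft is 20 mm in diameter; its foot tapers over the last 5 mm to 10 mm across. One V-shaped groove runs all round it, its middle 26 mm above this foot (34 mm below the collar), 10.6 mm wide at the surface, 4.8 mm deep.
- mouth (a point): Centre of the mouth of the work holder's aluminium socket; z is the bore axis, out of the bore, leaning 23 to 39 degrees from vertical to the side that faces the robot; y is level. Tube 39 mm outside, bore 21.2 mm, 62 mm deep, square-edged rim. A block with the spring plunger, its ball pointing into the bore, is clamped on the +y side (to y = 53 mm); its height is set differently each time.
- pivot (a point): Centre of the friction ball joint that carries the socket, on the bore axis 88 mm below the mouth, same axes. It holds its angle by friction, but yields in the plane of the lean to more than about 3 N m (some 34 N sideways at the rim).
- plunger (a joint): How far the plunger's ball is pushed back, m: 0 with the bore empty, under 0.0008 in the groove, 0.002 to 0.003 on the full shaft. The ball is 12 to 30 mm below the rim (not measured), so the latched head's collar stands 4 to 22 mm clear of the rim. Along the bore one feels some 2 to 8 N as the foot pushes the ball back, little on the shaft, a pull of about 5 N as it drops into the groove, then 4 to 8 N against going farther.
- base: Foot of the work holder, fixed to the bench: grey disc 128 mm across and 20 mm high with a pedestal to 90 mm. Origin at the centre of its underside; the socket leans towards its -x; the black clamp knob is at +x.
- rack: Wooden storage block fixed to the bench, 200 (x) x 70 (y) x 64 mm high, origin at the centre of its underside. Two 24 mm through holes at x = -65 and +65 mm hold the two heads upright, collars on its top, crossbar along its y.
- vise_head: The other head in the rack, which stays there: same shaft and collar, grey vise 100 (y) x 44 (x) mm with white jaws, up to 58 mm above the collar and a knob reaching y = +76. Origin and z as for the board head.
- meter: Yellow multimeter lying flat on the bench, 190 x 92 x 50 mm high, origin at the centre of its underside, long side along x. Bystander.
- yellow_box: Yellow die-cast instrument box with mounting ears, 100 (x) x 204 (y) x 86 mm high, origin at the centre of its underside. Bystander.
- screwdriver: Red-handled screwdriver lying on the bench, 190 mm long along its x, under 35 mm high, origin at the middle. Bystander.
- bolt: Dark steel bolt standing on its head, 17 mm across, 62 mm high, origin at the centre of its underside. Bystander.
- screw_tray: Small blue tray of screws, 85 x 65 x 22 mm high, origin at the centre of its underside. Bystander.
- tape_roll: Roll of beige tape lying flat, 84 mm across, 24 mm high, origin at the centre of its underside. Bystander.
- offcut: Block of pale wood, 170 (x) x 55 x 30 mm high, origin at the centre of its underside. Bystander.
Not all that is in view belongs to the job. What is shaped like the base but red is not meant. Of the things that look like the board_head, the larger one is meant.

How it is judged (in metres and radians):
On the way:
1. the fingers guide the shaft down into the bore (they hold the head, its shaft along the bore axis with 15 to 34 mm of it inside) (z of board_head in the frame of mouth between 0.026 and 0.045 m and x of board_head in the frame of mouth between -0.004 and 0.004 m and y of board_head in the frame of mouth between -0.004 and 0.004 m and angle between the z axis of board_head and the z axis of mouth, either way round below 0.12 rad and contact force between the fingers and board_head above 1 N), for 0.05 s.
At the end, for the whole second after the job is handed in: The plunger is in the groove (pushed back under 0.9 mm, collar less than 24 mm above the rim), head on the bore axis within 4 mm and 4.5 degrees, crossbar level within 8 degrees, at rest; the vise head in its rack and the bystanders where they stood (value of joint plunger below 0.0009 m and z of board_head in the frame of mouth below 0.024 m and x of board_head in the frame of mouth between -0.004 and 0.004 m and y of board_head in the frame of mouth between -0.004 and 0.004 m and angle between the z axis of board_head and the z axis of mouth, either way round below 0.08 rad and angle between the y axis of board_head and the y axis of mouth, either way round below 0.14 rad and linear speed of board_head below 0.01 m/s and distance of vise_head from where it was at the start of the episode below 0.015 m); the robot touches nothing.
It fails at once if the socket is pushed out of its set angle (its mouth moves by more than 8 mm) (distance of mouth from where it was at the start of the episode above 0.008 m).
It fails at once if the head is forced against the socket with more than 90 N (contact force between board_head and socket above 90 N).
It fails at once if the other head is disturbed (distance of vise_head from where it was at the start of the episode above 0.015 m or angle between vise_head's own z axis and vertical above 0.2 rad).
It fails at once if the meter, yellow box, screwdriver, bolt, screw tray, tape roll or wood block is shoved more than 20 mm, or the bolt knocked over (distance of any of meter, yellow_box, screwdriver, bolt, screw_tray, tape_roll, offcut from where it was at the start of the episode above 0.02 m or angle between bolt's own z axis and vertical above 0.5 rad).
It also fails if it takes over 54 s, if anything falls off the work surface, if the arm or the gripper's body presses on something with over 40 N, if the wrist force passes 120 N, or if a joint passes its speed limit or range.

## Working session

There is one attempt and no reset: what is moved stays moved. The work goes in short steps, Python scripts to look and compute and a tool call to move; the robot and the scene stay as the last step left them, time stands still between calls to the robot, and variables do not carry over. Pictures are saved under pics/ and viewed, and the job is handed in when it is done.

Besides the shell and the picture viewer there is one more tool, called as name([rows], argument=value, ...), one row to a line, values as JSON. drive_tool: Moves the arm, as the interface text tells. Its arguments: {"type":"object","properties":{"deltas":{"type":"array"},"claw":{"type":"number"},"squeeze":{"type":"number"}},"required":["deltas"]}

```bash
ls; mkdir -p pics
python3 - <<'E'
from plant import r, imaging
import cv2,numpy as np
for n in ["scene","top","wrist"]:
    im=imaging.capture(n); cv2.imwrite(f"pics/{n}0.png",cv2.resize(im[:,:,::-1],(800,600),interpolation=cv2.INTER_CUBIC))
    c=imaging.get_calibration(n); print(n,{k:np.round(v,4).tolist() for k,v in c.items()})
    if n!="wrist":
      for l in ["board_head","head_grip","mouth","pivot","base","rack","vise_head","shaft_foot"]:
        print(l,[(np.round(d["position"],1).tolist(),round(d["score"],2)) for d in imaging.landmark_of(n,l)])
print(r.get_state(), r.hold_point_z)
E
```

```text
pics
scene {'mtx': [[374.7392, 0.0, 261.1538], [0.0, 374.7392, 193.0262], [0.0, 0.0, 1.0]], 'R': [[-0.8501, 0.5267, 0.004], [0.4485, 0.7279, -0.5186], [-0.2761, -0.439, -0.855]], 't': [0.4006, -0.1214, 1.299]}
board_head [([408.9, 265.1], 0.69), ([295.2, 259.8], 0.67)]
head_grip [([412.1, 259.4], 0.76), ([294.4, 258.5], 0.67)]
mouth [([287.1, 84.6], 0.69), ([205.9, 140.6], 0.61), ([203.3, 172.5], 0.37)]
pivot [([199.9, 155.8], 0.74), ([284.5, 111.5], 0.73)]
base [([204.3, 175.8], 0.79), ([285.3, 124.6], 0.72)]
rack [([270.3, 280.2], 0.9)]
vise_head [([253.0, 281.6], 0.76)]
shaft_foot [([406.4, 265.0], 0.76)]
top {'mtx': [[449.1665, 0.0, 260.9748], [0.0, 449.1665, 189.7472], [0.0, 0.0, 1.0]], 'R': [[-0.0282, -0.9994, -0.0176], [-0.9884, 0.0305, -0.1485], [0.1489, 0.0132, -0.9888]], 't': [0.0028, 0.4642, 1.309]}
board_head [([191.4, 188.8], 0.85), ([139.7, 286.7], 0.6), ([257.5, 170.4], 0.19)]
head_grip [([135.3, 289.9], 0.69), ([196.0, 183.3], 0.58)]
mouth [([342.8, 166.2], 0.84)]
pivot [([363.8, 285.9], 0.83), ([248.1, 117.2], 0.72), ([344.7, 154.8], 0.7)]
base [([360.6, 285.2], 0.88
[... 374 characters left out ...]
0008], [0.0, 0.0, 0.0, 1.0]]}
{'time_s': 0.95, 'joints': array([ 8.28544314e+01,  2.05449460e+01,  6.80936586e-01,  3.14834772e-04,
       -7.01370823e+01, -1.65063502e+01]), 'qd': array([ 0.0248777 ,  0.04399611,  0.09984577, -0.08586612, -0.07114092,
        0.0005672 ]), 'joint_torque': array([-3.79914170e-03, -5.82377887e+01,  2.93303883e+01,  7.00247705e+00,
        1.28143645e-02, -1.50730449e-05]), 'tcp_pos': array([0.27081009, 0.61825157, 0.20297043]), 'eef_rot': array([-8.99990374e+01,  5.94084982e-04,  1.56348188e+02]), 'contact_force': array([0.99636011, 0.0776346 , 0.50142228]), 'moment': array([-0.0289792 , -0.03421686,  0.0425078 ]), 'gripper_width': 0.08712867225951039} 0.0188
```

View pics/scene0.png

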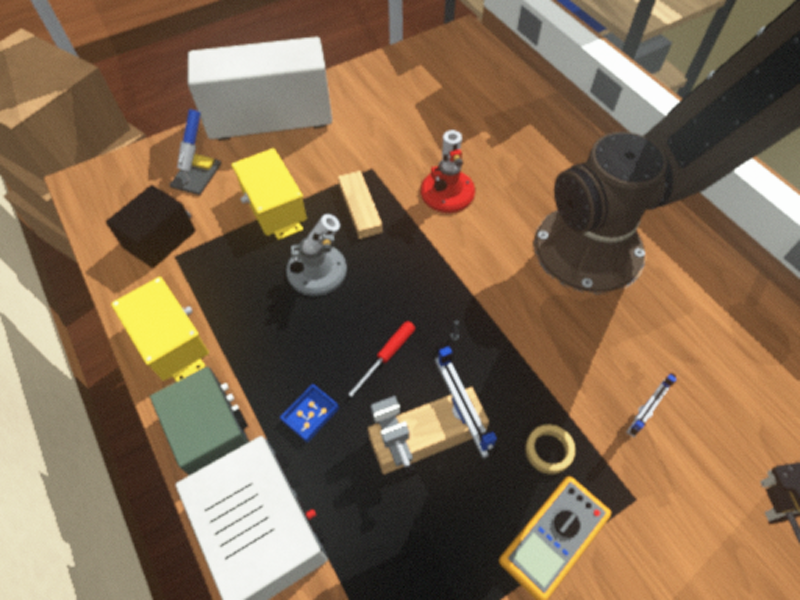

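View pics/top0.png

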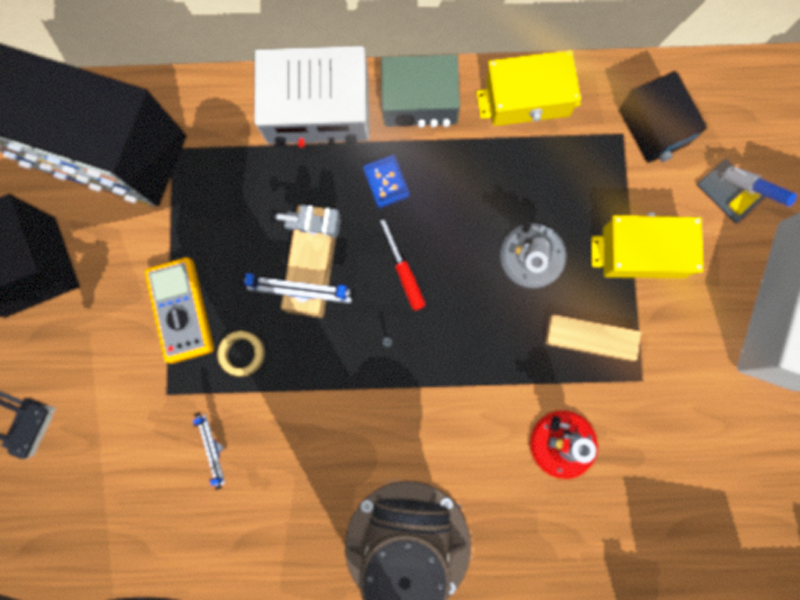

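View pics/wrist0.png

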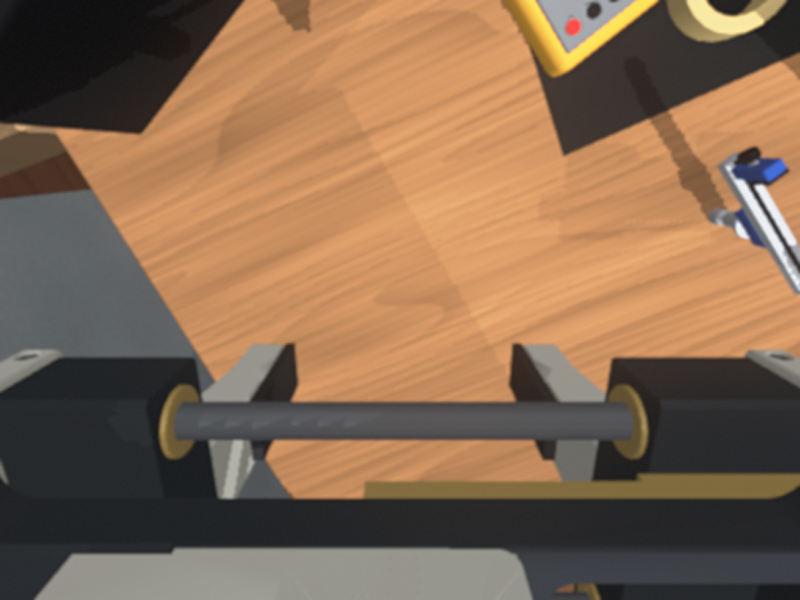

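The top view shows two board-clamp heads: a large one in the rack at full-resolution pixel (190,184), scene (298,256), and a small one on bare wood at (134,289), scene (417,260). There are also two holders: grey at (341,163), scene (204,170), and red at (361,284), scene (286,120). I choose the rack head and the grey holder, and will check the choice in a close crop.

```bash
cat > h.py <<'E'
from plant import r, imaging
import cv2,numpy as np
from scipy.optimize import least_squares
from scipy.spatial.transform import Rotation as Ro
C={n:imaging.get_calibration(n) for n in ["scene","top"]}
def proj(n,X):
    c=C[n]; p=np.atleast_2d(X)@np.array(c["R"]).T+np.array(c["t"]); q=p@np.array(c["mtx"]).T
    return q[:,:2]/q[:,2:]
def tri(a):  # dict cam->px
    f=lambda X:np.concatenate([proj(n,X)[0]-np.array(p) for n,p in a.items()])
    s=least_squares(f,[.5,.1,.1]); return s.x, s.fun
def onz(n,p,z):
    f=lambda X:proj(n,[X[0],X[1],z])[0]-np.array(p)
    return least_squares(f,[.5,.1]).x
def wcam():
    s=r.get_state(); T=np.eye(4); T[:3,:3]=Ro.from_euler('xyz',s["eef_rot"],degrees=True).as_matrix(); T[:3,3]=s["tcp_pos"]
    c=imaging.get_calibration("wrist"); W=T@np.array(c["T_tool_cam"]); Rc=W[:3,:3].T
    return {"mtx":c["mtx"],"R":Rc,"t":-Rc@W[:3,3]}
def crop(im,x0,y0,x1,y1,name,k):
    c=im[y0:y1,x0:x1,::-1]; cv2.imwrite("pics/"+name,cv2.resize(c,None,fx=k,fy=k,interpolation=cv2.INTER_CUBIC))
E
python3 - <<'E'
from h import *
t=imaging.capture("top"); s=imaging.capture("scene")
crop(t,140,130,240,220,"ct_head.png",8); crop(s,220,210,340,300,"cs_head.png",6.5)
crop(t,310,130,390,190,"ct_hold.png",10); crop(s,170,125,250,195,"cs_hold.png",8)
for n in ["top","scene"]:
  for l in ["board_head","vise_head","base","rack","mouth","pivot"]:
    print(n,l,[(np.round(d["bbox"],0).tolist(),round(d["score"],2)) for d in imaging.search_frame(n,l)])
print(tri({"top":[342.8,166.2],"scene":[205.9,140.6]}))
print(tri({"top":[344.7,154.8],"scene":[199.9,155.8]}))
print(tri({"top":[338,162.4],"scene":[204.3,175.8]}))
print(tri({"top":[191.4,188.8],"scene":[295.2,259.8]}))
print(tri({"top":[196.,183.3],"scene":[294.4,258.5]}))
E
```

```text
top board_head [([124.0, 264.0, 143.0, 313.0], 0.89), ([152.0, 174.0, 227.0, 191.0], 0.84)]
top vise_head [([170.0, 129.0, 214.0, 155.0], 0.84)]
top base [([337.0, 262.0, 381.0, 304.0], 0.79), ([318.0, 138.0, 361.0, 184.0], 0.58)]
top rack [([181.0, 131.0, 214.0, 201.0], 0.77), ([172.0, 129.0, 215.0, 153.0], 0.31), ([149.0, 177.0, 227.0, 192.0], 0.22)]
top mouth [([323.0, 146.0, 352.0, 174.0], 0.8), ([351.0, 275.0, 381.0, 296.0], 0.7)]
top pivot [([322.0, 150.0, 352.0, 175.0], 0.71), ([350.0, 273.0, 385.0, 295.0], 0.71)]
scene board_head [([401.0, 241.0, 434.0, 282.0], 0.73), ([282.0, 222.0, 318.0, 292.0], 0.72)]
scene vise_head [([237.0, 256.0, 270.0, 306.0], 0.69)]
scene base [([268.0, 86.0, 301.0, 138.0], 0.95), ([185.0, 140.0, 221.0, 189.0], 0.9), ([179.0, 246.0, 218.0, 281.0], 0.73)]
scene rack [([233.0, 248.0, 311.0, 305.0], 0.71), ([188.0, 140.0, 221.0, 190.0], 0.17)]
scene mouth [([190.0, 136.0, 218.0, 164.0], 0.72), ([284.0, 81.0, 296.0, 108.0], 0.56)]
scene pivot [([282.0, 88.0, 298.0, 110.0], 0.65), ([196.0, 138.0, 216.0, 162.0], 0.58)]
(array([ 0.50769891, -0.24047185,  0.16627661]), array([ 1.5499338 , -2.15940544,  2.8468212 ,  0.69875391]))
(array([ 0.54401053, -0.25148546,  0.1084764 ]), array([-0.55605976,  0.78904983, -1.021123  , -0.25238866]))
(array([ 0.54500746, -0.24883392,  0.00095877]), array([-0.50283387,  0.69446143, -0.90358358, -0.22104295]))
(array([0.47078987, 0.18516034, 0.08069788]), array([ 1.61672196, -1.6347061 ,  2.10136691,  0.45091563]))
(array([0.47859406, 0.17722598, 0.08822517]), array([-0.69063896,  0.70626231, -0.9029567 , -0.19475818]))
```

View pics/ct_head.png

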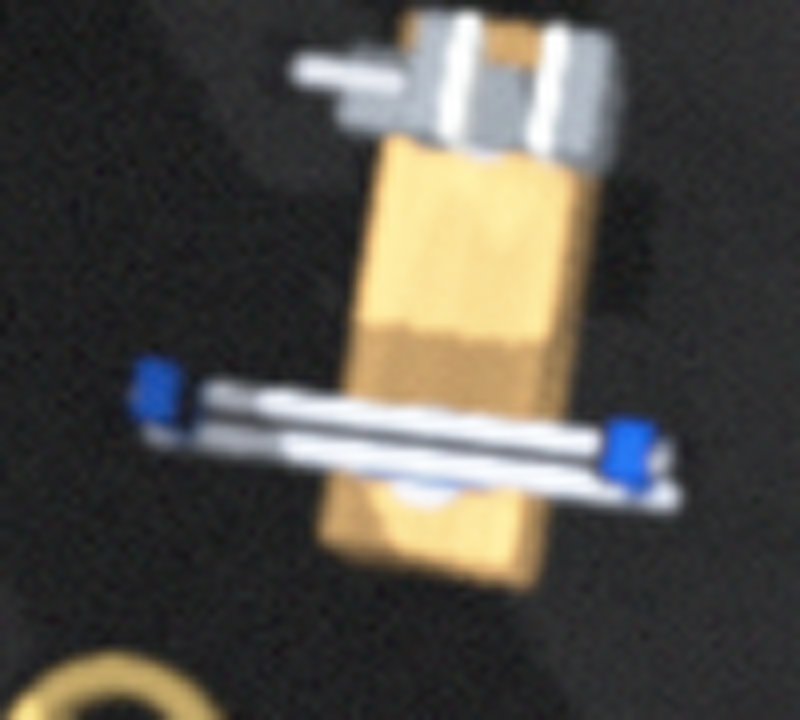

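View pics/cs_head.png

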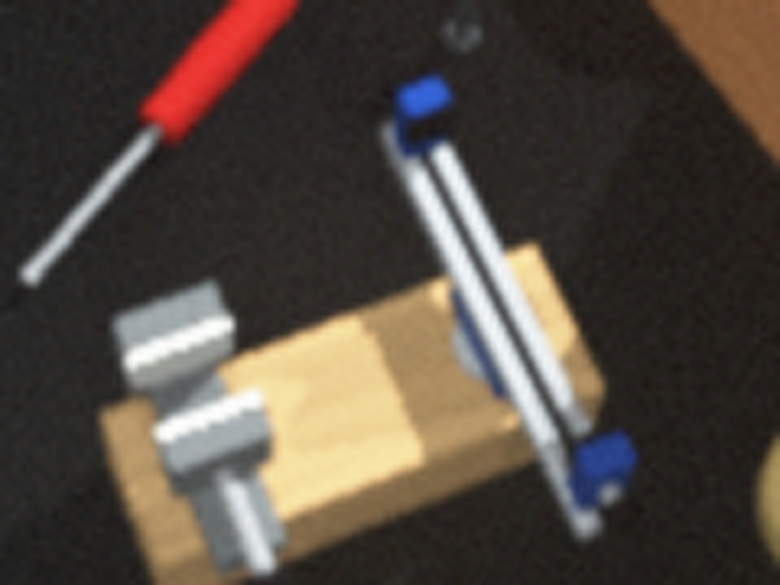

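View pics/ct_hold.png

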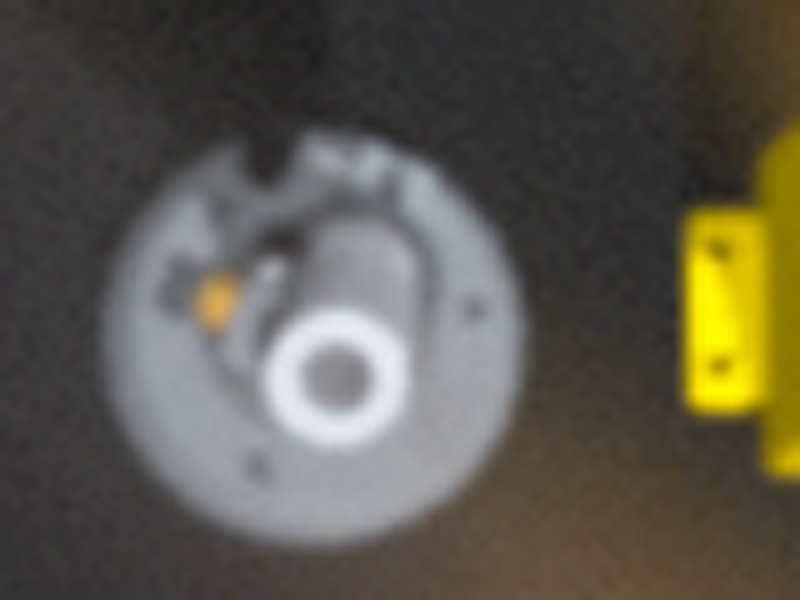

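View pics/cs_hold.png

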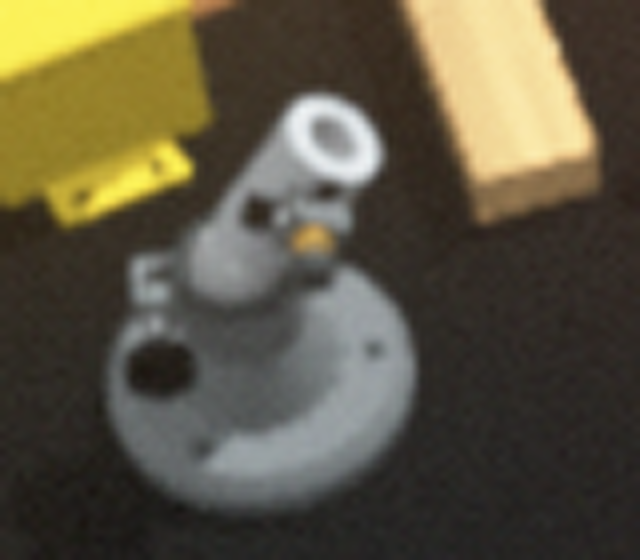

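```bash
cat >> h.py <<'E'
def cp(u,v,k,x0,y0): return np.array([x0+(u+.5)/k-.5,y0+(v+.5)/k-.5])
E
python3 - <<'E'
from h import *
obs=[("top",(0,82,84),cp(157,386,8,140,130)),("top",(0,-82,84),cp(631,450,8,140,130)),
("scene",(0,82,84),cp(607,456,6.5,220,210)),("scene",(0,-82,84),cp(425,97,6.5,220,210)),
("top",(0,0,40),cp(437,443,8,140,130))]
def f(p,z=.064):
    R=Ro.from_euler('z',p[2]).as_matrix()
    return np.concatenate([proj(n,R@np.array(q)/1000+[p[0],p[1],z])[0]-o for n,q,o in obs])
for s0 in (0,):
    s=least_squares(f,[.48,.18,s0]); print(s.x[:2],np.degrees(s.x[2]),np.round(s.fun,2))
# mouth
m=tri({"top":cp(337,376,10,310,130),"scene":cp(333,141,8,170,125)}); print(m)
b=onz("top",cp(315,339,10,310,130),.015); print("base",b)
E
```

```text
[0.47427747 0.18367899] -9.145065583389481 [ 0.97  0.56  0.46  0.09 -0.44 -0.06 -0.11 -0.16 -2.03 -0.26]
(array([ 0.50084196, -0.23843218,  0.15961169]), array([ 0.083437  , -0.11530595,  0.15270841,  0.03736584]))
base [ 0.54065946 -0.2573145 ]
```

drive_tool([
  [1.5, -3.3, 0.5, 0, 0, -0.1],
  [3.2, -7, 1, 0, 0, -0.22],
  [4.9, -10.7, 1.5, 0, 0, -0.34],
  [6.6, -14.4, 2, 0, 0, -0.46],
  [8.3, -18.1, 2.5, 0, 0, -0.58],
  [10, -21.8, 3, 0, 0, -0.7],
  [11.7, -25.5, 3.5, 0, 0, -0.82],
  [13.4, -29, 4, 0, 0, -0.94],
], claw=1.0)

```text
time_s: 2.32
tcp_pos: [0.4051, 0.3262, 0.2436]
eef_rot: [-90.0, -0.0, 102.2]
contact_force: [0.3, 0.3, -0.8]
gripper_width: 0.0875
```

drive_tool([
  [1.7, -3.6, 0, 0, 0, -0.1],
  [3.4, -7.3, 0, 0, 0, -0.2],
  [5.1, -10.9, 0, 0, 0, -0.3],
  [6.9, -14.5, 0.7, 0, 0, -0.377],
  [6.9, -14.5, 0.7, 0, 0, -0.377],
  [6.9, -14.5, 0.7, 0, 0, -0.377],
  [6.9, -14.5, 0.7, 0, 0, -0.377],
  [6.9, -14.5, 0.7, 0, 0, -0.377],
])

```text
time_s: 2.98
tcp_pos: [0.4735, 0.1839, 0.2499]
eef_rot: [-90.0, -0.0, 81.0]
contact_force: [-0.4, 0.3, -0.8]
gripper_width: 0.0877
```

Run:
```python
from h import *
np.set_printoptions(precision=4,suppress=True)
s=r.get_state(); C["wrist"]=wcam(); im=imaging.capture("wrist")
cv2.imwrite("pics/w1.png",cv2.resize(im[:,:,::-1],(800,600),interpolation=cv2.INTER_CUBIC))
print(s["time_s"],s["tcp_pos"],s["eef_rot"],s["joints"],s["contact_force"])
R=Ro.from_euler('z',-9.145,degrees=True).as_matrix()
for q in [(0,82,84),(0,-82,84),(0,0,40),(0,95,40),(0,-95,40)]: print(q,proj("wrist",R@np.array(q)/1000+[.4743,.1837,.064])*1.5625)
```

```text
2.9833 [0.4735 0.1839 0.2499] [-89.9937  -0.0084  80.9612] [ 43.4042   2.9595 -15.6648  -0.0107 -71.3729 -52.4396] [-0.3673  0.2793 -0.8008]
(0, 82, 84) [[401.3782 385.1995]]
(0, -82, 84) [[401.7419 155.529 ]]
(0, 0, 40) [[401.7263 264.3448]]
(0, 95, 40) [[401.5432 372.1376]]
(0, -95, 40) [[401.9434 136.4616]]
```

View pics/w1.png

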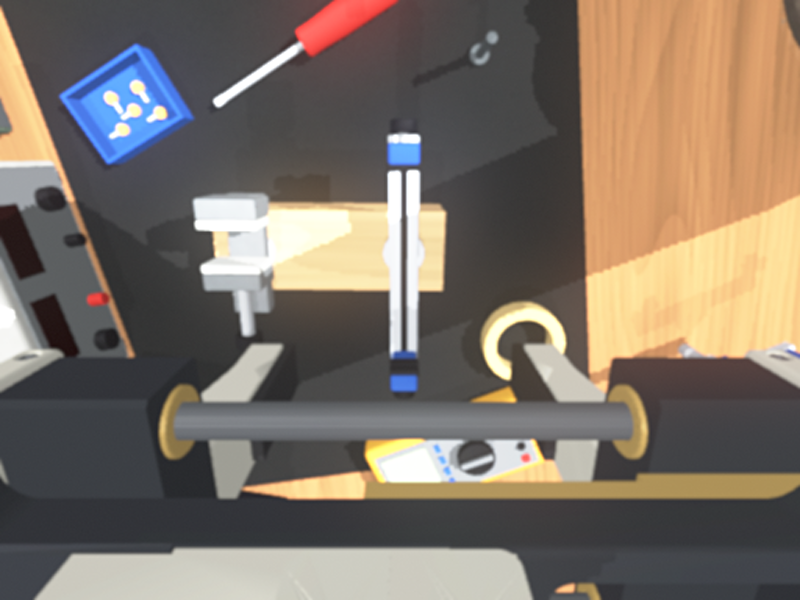

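drive_tool([
  [0, 0, -3, 0, 0, 0],
  [0, -0.05, -6, 0, 0, 0],
  [0, -0.05, -9, 0, 0, 0],
  [0, -0.05, -12, 0, 0, 0],
  [0, -0.05, -14.5, 0, 0, 0],
  [0, -0.05, -16.5, 0, 0, 0],
  [0, -0.05, -17.5, 0, 0, 0],
  [0, -0.05, -17.5, 0, 0, 0],
])

```text
time_s: 3.7
tcp_pos: [0.4722, 0.1827, 0.0728]
eef_rot: [-89.8, 0.2, 81.0]
contact_force: [-0.3, -0.5, 0.5]
gripper_width: 0.0874
```

drive_tool([
  [0, 0, 0, 0, 0, 0],
  [0, 0, 0, 0, 0, 0],
  [0, 0, 0, 0, 0, 0],
  [0, 0, 0, 0, 0, 0],
  [0, 0, 0, 0, 0, 0],
  [0, 0, 0, 0, 0, 0],
  [0, 0, 0, 0, 0, 0],
  [0, 0, 0, 0, 0, 0],
], claw=0, squeeze=40)

```text
time_s: 4.37
tcp_pos: [0.4739, 0.1828, 0.0751]
eef_rot: [-90.0, -0.0, 80.9]
contact_force: [0.6, 0.1, -0.1]
gripper_width: 0.0402
```

Run:
```python
from h import *
np.set_printoptions(precision=4,suppress=True)
s=r.get_state(); C["wrist"]=wcam(); im=imaging.capture("wrist")
cv2.imwrite("pics/w2.png",cv2.resize(im[:,:,::-1],(800,600),interpolation=cv2.INTER_CUBIC))
print(s["time_s"],s["tcp_pos"],s["eef_rot"],s["joints"],s["contact_force"],s["gripper_width"])
```

```text
4.3667 [0.4739 0.1828 0.0751] [-90.0123  -0.0152  80.8824] [ 43.2774  12.0659 -29.9546   0.0006 -47.9601 -52.3954] [ 0.6316  0.0958 -0.1304] 0.040205078268088994
```

View pics/w2.png

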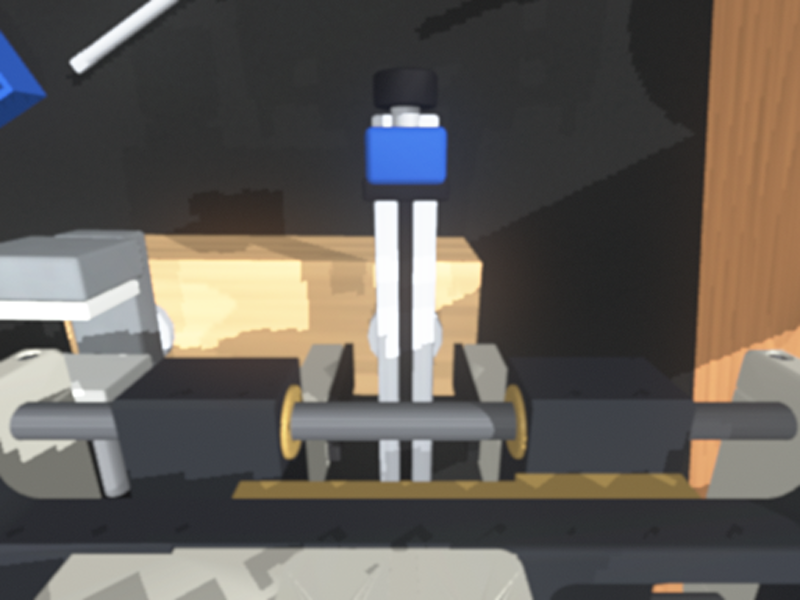

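drive_tool([
  [0, 0, 0, 0, 0, 0],
  [0, 0, 0, 0, 0, 0],
  [0, 0, 0, 0, 0, 0],
  [0, 0, 0, 0, 0, 0],
  [0, 0, 0, 0, 0, 0],
  [0, 0, 0, 0, 0, 0],
  [0, 0, 0, 0, 0, 0],
  [0, 0, 0, 0, 0, 0],
])

```text
time_s: 5.08
tcp_pos: [0.4737, 0.1827, 0.0749]
eef_rot: [-90.0, 0.0, 80.9]
contact_force: [-1.1, 0.7, 0.1]
gripper_width: 0.021
```

drive_tool([
  [0, 0, 0.7, 0, 0, 0],
  [0, 0, 2, 0, 0, 0],
  [0, 0, 4, 0, 0, 0],
  [0, 0, 6.5, 0, 0, 0],
  [0, 0, 9.5, 0, 0, 0],
  [0, 0, 13, 0, 0, 0],
  [0, 0, 17, 0, 0, 0],
  [0, 0, 20, 0, 0, 0],
])

```text
time_s: 5.75
tcp_pos: [0.474, 0.1826, 0.2784]
eef_rot: [-90.1, -0.1, 80.9]
contact_force: [1.2, 0.7, -2.7]
gripper_width: 0.0214
```

Run:
```python
from h import *
np.set_printoptions(precision=4,suppress=True)
s=r.get_state(); 
print(s["time_s"],s["tcp_pos"],s["eef_rot"],s["joints"],s["contact_force"],s["moment"],s["gripper_width"])
for n in ["top","wrist","scene"]:
  im=imaging.capture(n); cv2.imwrite(f"pics/{n}3.png",cv2.resize(im[:,:,::-1],(800,600),interpolation=cv2.INTER_CUBIC))
```

```text
5.75 [0.474  0.1826 0.2784] [-90.1007  -0.0714  80.897 ] [ 43.2804   2.0565 -12.9543   0.0375 -74.8712 -52.3932] [ 1.1713  0.6887 -2.7297] [ 0.2492 -0.3345 -0.0305] 0.021380856206906475
```

View pics/wrist3.png

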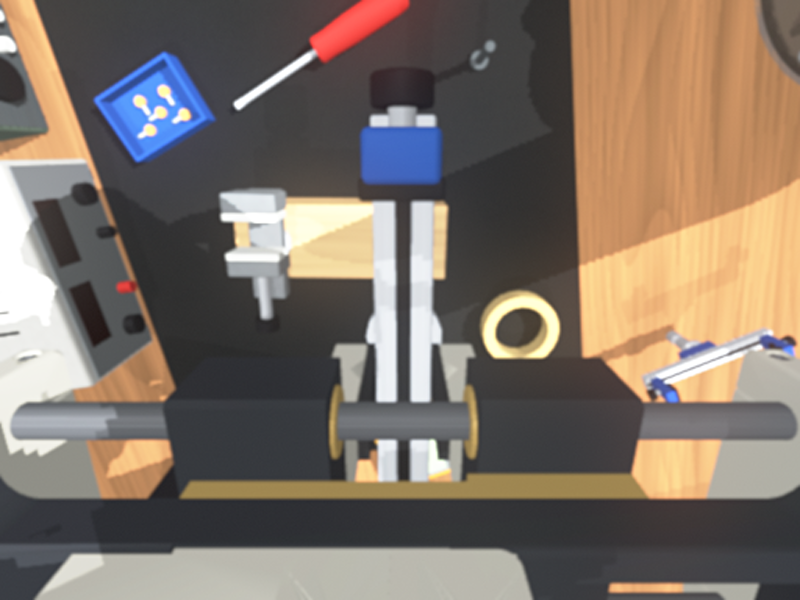

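View pics/scene3.png

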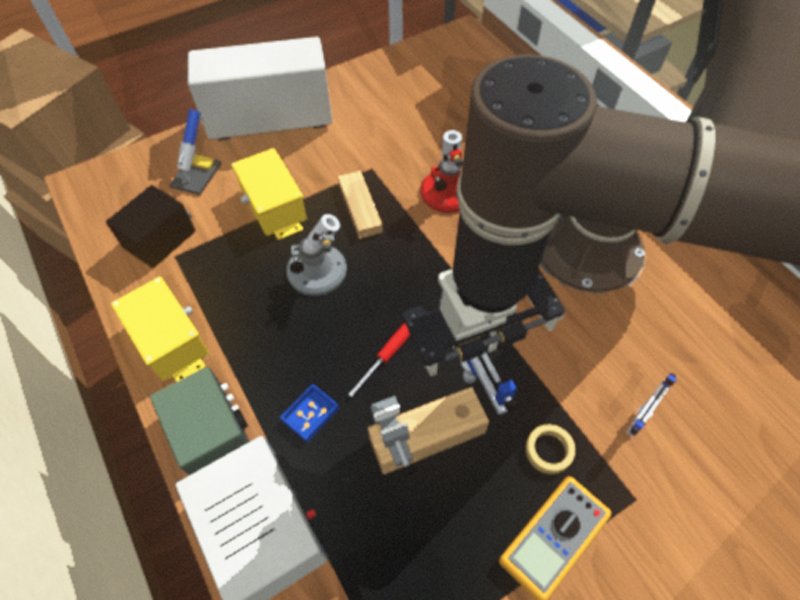

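```bash
cat >> h.py <<'E'
def frame(m,az,L):
    az=np.radians(az);L=np.radians(L)
    z=np.array([np.sin(L)*np.cos(az),np.sin(L)*np.sin(az),np.cos(L)])
    y=np.cross([0,0,1],z); y/=np.linalg.norm(y)   # level
    x=np.cross(y,z); return np.array(m),np.c_[x,y,z]
def circ(o,R,rad,h,n=72):
    a=np.linspace(0,2*np.pi,n); return o+np.c_[rad*np.cos(a),rad*np.sin(a),h+0*a]@R.T
def overlay(n,im,m,az,L,base,box,k,name):
    x0,y0,x1,y1=box; c=cv2.resize(im[y0:y1,x0:x1,::-1],None,fx=k,fy=k,interpolation=cv2.INTER_CUBIC).copy()
    o,R=frame(m,az,L)
    sets=[(circ(o,R,.0195,0),(0,0,255)),(circ(o,R,.0106,0),(0,255,0)),(circ(o,R,.0195,-.06),(255,0,255)),
      (circ(np.array([*base,0.]),np.eye(3),.064,.02),(255,255,0)),(circ(np.array([*base,0.]),np.eye(3),.064,0),(0,255,255))]
    for s in (1,-1):
        # silhouette generator lines
        cam=-C[n]["R"].T@C[n]["t"] if isinstance(C[n]["R"],np.ndarray) else -np.array(C[n]["R"]).T@np.array(C[n]["t"])
        v=R.T@(cam-o); a=np.arctan2(v[1],v[0]); b=np.arccos(.0195/np.hypot(v[0],v[1])) 
        aa=a+s*b; p=np.array([.0195*np.cos(aa),.0195*np.sin(aa)])
        sets.append((np.array([o+R@[*p,0],o+R@[*p,-.065]]),(0,128,255)))
    for P,col in sets:
        q=(proj(n,P)-[x0,y0]+.5)*k-.5
        cv2.polylines(c,[np.round(q).astype(int)],False,col,1,cv2.LINE_AA)
    cv2.imwrite("pics/"+name,c)
E
python3 - <<'E'
from h import *
t=imaging.capture("top"); s=imaging.capture("scene")
m=[.5008,-.2384,.1596]; b=[.5407,-.2573]
for n,im,box in (("top",t,(310,130,390,190)),("scene",s,(170,125,250,195))):
    overlay(n,im,m,154.5,30,b,box,9 if n=="top" else 8,f"ov_{n}.png")
E
```

```text
(no output)
```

View pics/ov_top.png

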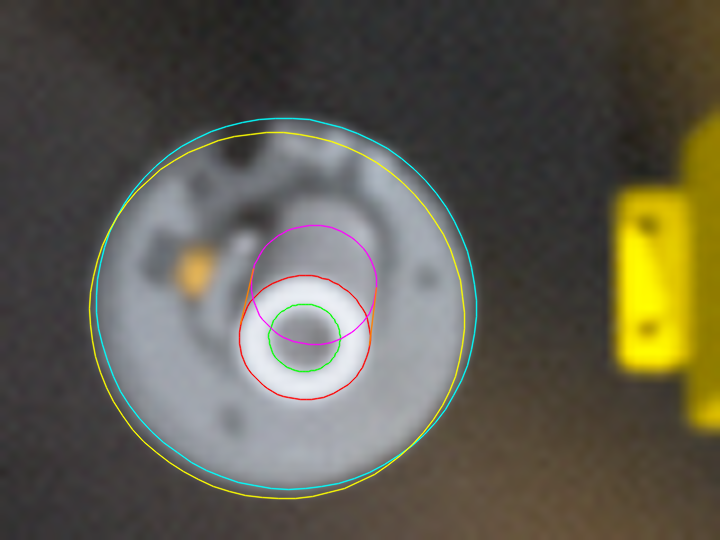

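View pics/ov_scene.png

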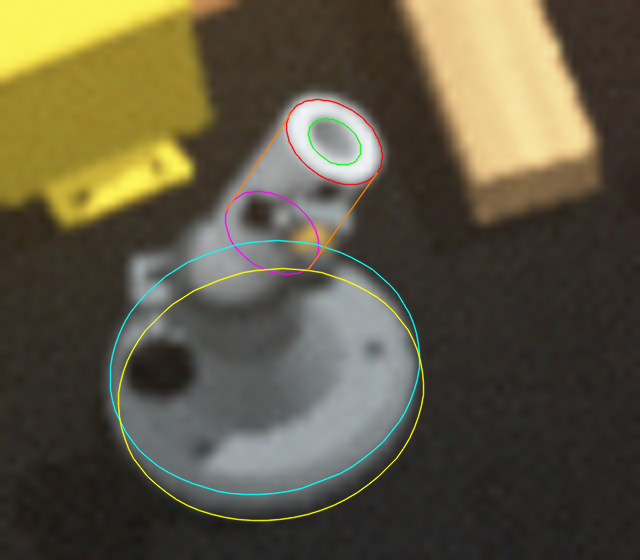

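```bash
cat >> h.py <<'E'
def tool_for(m,az,L,gap,sh=(0,0,0)):
    # TCP pose s.t. foot is `gap` above mouth along axis; sh in tool axes
    o,R=frame(m,az,L); # frame y = z x mz -> az+90 => 244.5
    tx=-R[:,1]; ty=-R[:,2]; tz=np.cross(tx,ty); T=np.c_[tx,ty,tz]
    return o+R[:,2]*(.071+gap)+T@np.array(sh), T
def delta(p,T):
    s=r.get_state(); R0=Ro.from_euler('xyz',s["eef_rot"],degrees=True)
    rv=(Ro.from_matrix(T)*R0.inv()).as_rotvec()
    return (p-s["tcp_pos"])*100, rv
E
python3 - <<'E'
from h import *
np.set_printoptions(precision=4,suppress=True)
m=[.5008,-.2384,.1596]
p,T=tool_for(m,154.5,30,.05,(0,0,-.07)); print(p,T); d=delta(p,T); print(d, np.degrees(np.linalg.norm(d[1])))
E
```

```text
[ 0.5009 -0.2385  0.2994] [[ 0.4305  0.4513 -0.7817]
 [ 0.9026 -0.2153  0.3728]
 [-0.     -0.866  -0.5   ]]
(array([  2.7943, -42.0891,   2.5406]), array([-0.1563, -0.5032, -0.279 ])) 34.159631948282886
```

drive_tool([
  [0.2, -2, 1, 0, 0, 0],
  [0.4, -5, 2, -0.02, -0.05, -0.028],
  [0.7, -9, 3, -0.03, -0.1, -0.056],
  [0.9, -13, 3.5, -0.047, -0.15, -0.084],
  [1.2, -17, 4, -0.062, -0.2, -0.112],
  [1.5, -21, 4, -0.078, -0.25, -0.14],
  [1.7, -25, 4, -0.093, -0.3, -0.168],
  [2, -29, 4, -0.11, -0.352, -0.195],
])

```text
time_s: 6.67
tcp_pos: [0.4923, -0.109, 0.3131]
eef_rot: [-111.1, 1.0, 69.4]
contact_force: [1.2, -0.8, -2.9]
gripper_width: 0.0213
```

drive_tool([
  [0.2, -4, -0.3, -0.015, -0.05, -0.028],
  [0.4, -7, -0.6, -0.03, -0.1, -0.056],
  [0.6, -10, -1, -0.047, -0.151, -0.084],
  [0.7, -12, -1.3, -0.047, -0.151, -0.084],
  [0.8, -13.1, -1.5, -0.047, -0.151, -0.084],
  [0.8, -13.1, -1.5, -0.047, -0.151, -0.084],
  [0.8, -13.1, -1.5, -0.047, -0.151, -0.084],
  [0.8, -13.1, -1.5, -0.047, -0.151, -0.084],
])

```text
time_s: 7.33
tcp_pos: [0.5012, -0.2381, 0.2986]
eef_rot: [-120.0, 0.1, 64.5]
contact_force: [0.5, 0.1, -3.2]
gripper_width: 0.0215
```

Run:
```python
from h import *
np.set_printoptions(precision=4,suppress=True)
s=r.get_state(); C["wrist"]=wcam(); im=imaging.capture("wrist")
np.save("w4.npy",im); np.save("w4c.npy",np.c_[C["wrist"]["R"],C["wrist"]["t"]])
print(s["time_s"],s["tcp_pos"],s["eef_rot"],s["joints"],s["contact_force"],s["gripper_width"])
m=[.5008,-.2384,.1596]; b=[.5407,-.2573]
p,T=tool_for(m,154.5,30,.05,(0,0,-.07)); print(delta(p,T))
cv2.imwrite("pics/w4.png",cv2.resize(im[:,:,::-1],(800,600),interpolation=cv2.INTER_CUBIC))
print(proj("wrist",[m]))
overlay("wrist",im,m,154.5,30,b,(250,60,410,180),5,"ov_w4.png")
```

```text
7.3333 [ 0.5012 -0.2381  0.2986] [-119.9659    0.0796   64.4906] [  4.5681 -13.6608 -39.8421  23.1818 -39.6843 -44.8524] [ 0.5152  0.0875 -3.1883] 0.021483813983077048
(array([-0.0584, -0.0657,  0.0323]), array([ 0.001 , -0.0004, -0.0006]))
[[318.6223 174.5045]]
```

View pics/w4.png

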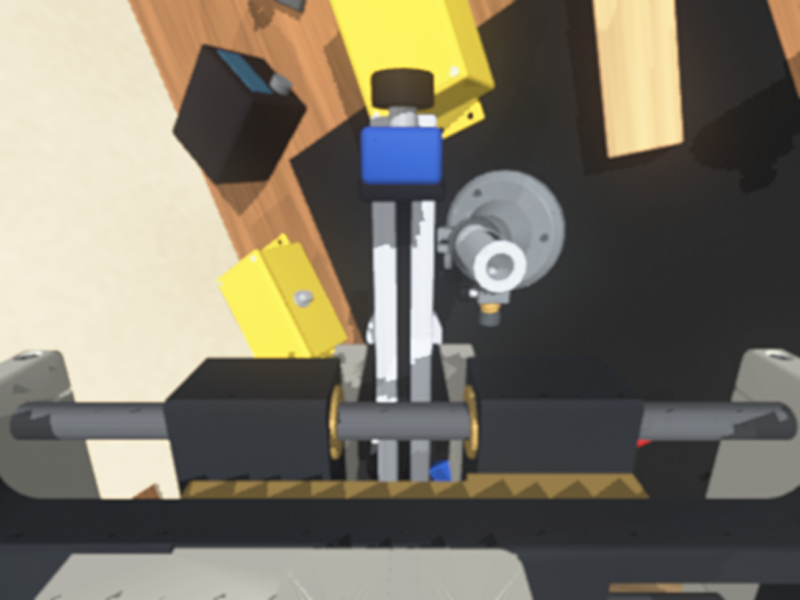

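View pics/ov_w4.png

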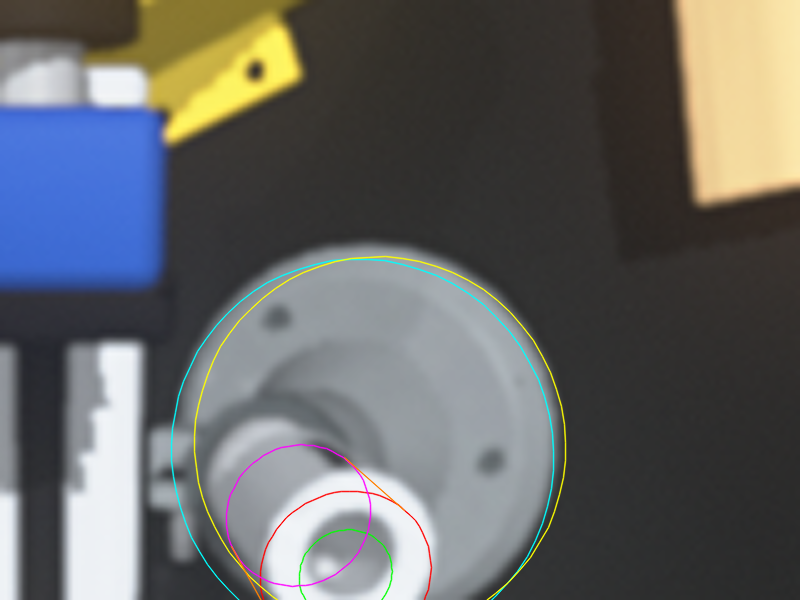

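Run:
```python
from h import *
im=np.load("w4.npy"); crop(im,280,105,370,210,"cw4.png",8) 
crop(im,280,105,365,180,"cw4.png",9)
crop(im,295,150,345,212,"cw4b.png",9.5)
```

View pics/cw4.png

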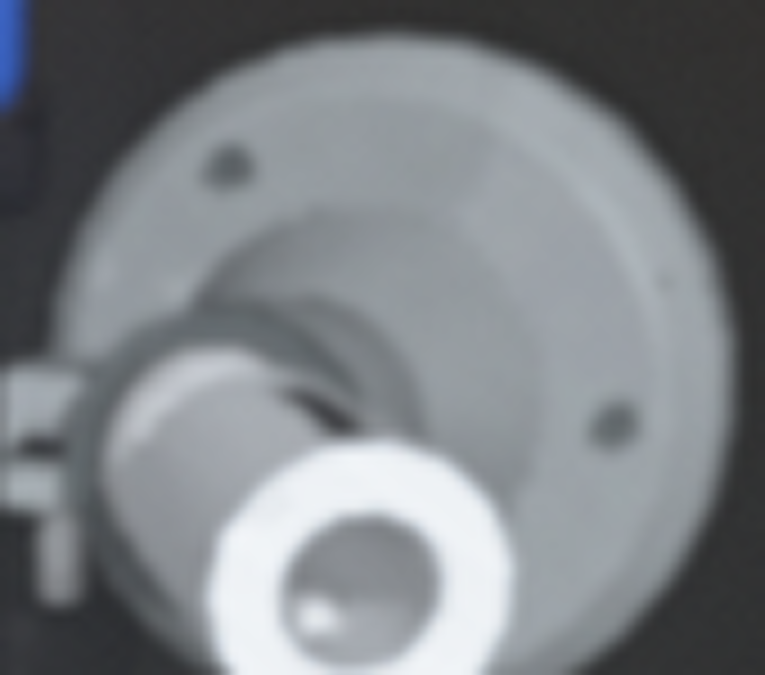

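View pics/cw4b.png

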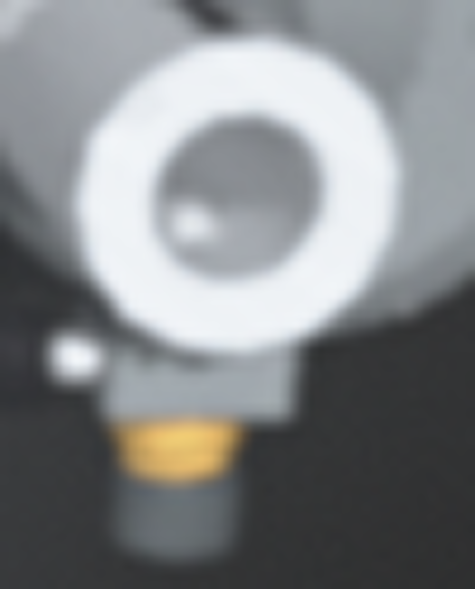

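```bash
cat > fit.py <<'E'
from h import *
np.set_printoptions(precision=4,suppress=True)
W=np.load("w4c.npy"); C["wrist"]={"mtx":imaging.get_calibration("wrist")["mtx"],"R":W[:,:3],"t":W[:,3]}
t=cv2.imread  # unused
obs={"top":(cp(336.5,376,10,310,130),cp(315,339,10,310,130)),"scene":(cp(333,141,8,170,125),None),
"wrist":(cp(238.5,194.5,9.5,295,150),None)}
def sil(n,P):
    q=proj(n,P); return np.array([q[:,0].min(),q[:,0].max(),q[:,1].min(),q[:,1].max()])
def model(p):
    az,L=p[5],p[6]; o,R=frame([0,0,0],az,L)
    m=np.array([p[0],p[1],p[2]])+.088*R[:,2]
    return m,az,L,p[:2]
def basesil(n,b):
    return sil(n,np.r_[circ(np.array([*b,0.]),np.eye(3),.064,.02),circ(np.array([*b,0.]),np.eye(3),.064,0)])
def lowend(m,az,L,d): 
    o,R=frame(m,az,L); return o-R[:,2]*d
bt=np.r_[cp(103,130,10,310,130),cp(527,547,10,310,130)]   # l,t,r,b
bs=np.r_[cp(107,0,8,170,125),cp(417,513,8,170,125)]
bw=np.r_[cp(53,32,9,280,105),cp(735,0,9,280,105)]
le=cp(230,475,9,280,105)
def res(p):
    m,az,L,b=model(p); w=p[7:9]
    e=[]
    e+=list((proj("top",m)[0]-obs["top"][0])*1.5)
    e+=list((proj("scene",m)[0]-obs["scene"][0])*1.5)
    wm=proj("wrist",m)[0]+w; e+=list((wm-obs["wrist"][0])*2)
    s=basesil("top",b); e+=list(s-[bt[0],bt[2],bt[1],bt[3]])
    s=basesil("scene",b); e+=list(.7*(s-[bs[0],bs[2],s[2],bs[3]])) 
    s=basesil("wrist",b); e+=list((s[:3]+[w[0],w[0],w[1]]-[bw[0],bw[2],bw[1]]))
    # direction of tube in the wrist image
    q=proj("wrist",lowend(m,az,L,p[9]))[0]+w; e+=list(q-le)
    e+=[w[0]/2,w[1]/2,(p[9]-.065)/.005]
    return np.array(e,float)
s=least_squares(res,[.54,-.257,.085,0,0,154.5,30,0,0,.065],x_scale=[.01,.01,.01,1,1,5,5,1,1,.01])
m,az,L,b=model(s.x)
if __name__=="__main__":
    print("pivot",s.x[:3],"az,L",az,L,"w",s.x[7:9],"low",s.x[9]); print("mouth",m); print(np.round(s.fun,2))
    im=np.load("w4.npy"); 
    import copy
    c=copy.deepcopy(C["wrist"]); K=np.array(c["mtx"]).copy(); K[:2,2]+=s.x[7:9]; C["wrist"]["mtx"]=K
    overlay("wrist",im,m,az,L,b,(280,105,365,210),7,"fw.png")
    overlay("top",imaging.capture("top") if 0 else cv2.imread("pics/top0s.png")[:,:,::-1],m,az,L,b,(310,130,390,190),9,"ft.png") if 0 else None
    sc=imaging.capture("scene"); overlay("scene",sc,m,az,L,b,(170,125,250,195),8,"fs.png")
E
python3 fit.py
```

```text
pivot [ 0.5429 -0.2585  0.0846] az,L 156.32686826900076 32.069969410946044 w [ 0.7794 -2.9986] low 0.07206691504855536
mouth [ 0.5002 -0.2397  0.1592]
[ 0.89  0.22  0.26 -0.38 -0.1   0.35 -0.02  0.51 -0.65 -0.07 -0.3   0.01
  0.    0.63 -2.16  0.57 -0.31  1.58  0.35  0.39 -1.5   1.41]
```

View pics/fw.png

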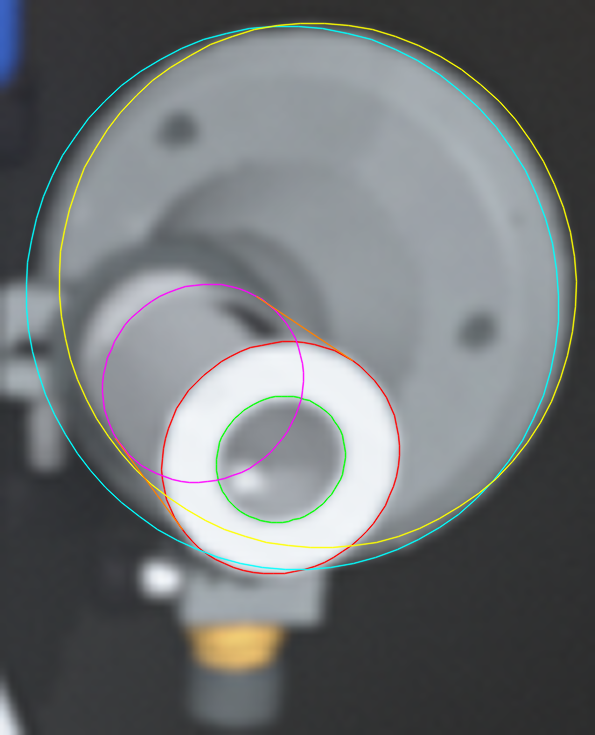

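View pics/fs.png

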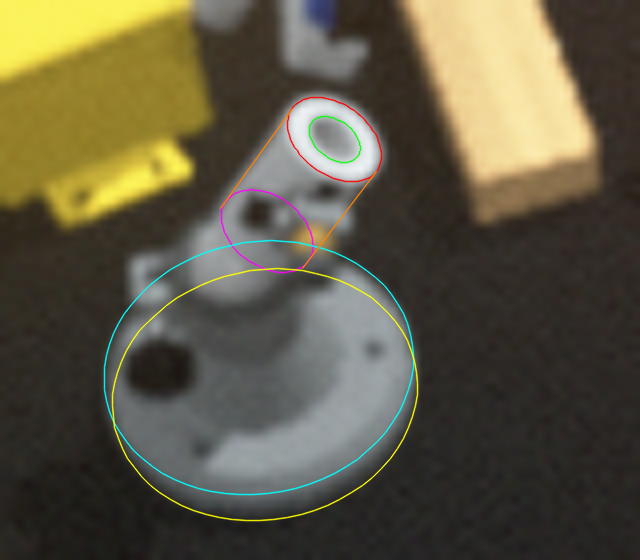

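```bash
cat > tgt.py <<'E'
from h import *
np.set_printoptions(precision=3,suppress=True)
M=[.5002,-.2394,.1594]; AZ=155.5; LL=32
E
python3 - <<'E'
from tgt import *
p,T=tool_for(M,AZ,LL,.015); d=delta(p,T); print(p,d)
print("m axis",-T[:,1],"tx",T[:,0],"tz",T[:,2])
E
```

```text
[ 0.459 -0.221  0.232] (array([-4.3  ,  1.709, -6.708]), array([-0.014, -0.031,  0.016]))
m axis [-0.482  0.22   0.848] tx [ 0.415  0.91  -0.   ] tz [-0.772  0.352 -0.53 ]
```

drive_tool([
  [-0.8, 0.3, -0.8, -0.004, -0.008, 0.004],
  [-1.7, 0.7, -1.8, -0.008, -0.016, 0.008],
  [-2.6, 1.0, -2.9, -0.014, -0.031, 0.016],
  [-3.5, 1.4, -4.2, -0.014, -0.031, 0.016],
  [-4.3, 1.7, -5.5, -0.014, -0.031, 0.016],
  [-4.3, 1.7, -6.7, -0.014, -0.031, 0.016],
  [-4.3, 1.7, -6.7, -0.014, -0.031, 0.016],
  [-4.3, 1.7, -6.7, -0.014, -0.031, 0.016],
])

```text
time_s: 8.1
tcp_pos: [0.4587, -0.2209, 0.2329]
eef_rot: [-122.0, 0.0, 65.5]
contact_force: [-0.3, 0.0, -2.7]
gripper_width: 0.0213
```

Run:
```python
from tgt import *
s=r.get_state(); C["wrist"]=wcam()
print(s["time_s"],s["tcp_pos"],s["eef_rot"],s["contact_force"],s["moment"],s["gripper_width"])
p,T=tool_for(M,AZ,LL,.015); print(delta(p,T))
hp=s["tcp_pos"]; Rt=Ro.from_euler('xyz',s["eef_rot"],degrees=True).as_matrix()
H=lambda q: hp+Rt@np.array([q[1],-(q[2]-11),-q[0]])/1000   # head pt (mm) -> world
for n in ["scene","top","wrist"]:
    im=imaging.capture(n); np.save(f"{n}5.npy",im)
    P=np.array([H((0,0,z)) for z in (-60,-34,0)]); q=proj(n,P); mm=proj(n,[M]); print(n,q.tolist(),mm)
crop(np.load("scene5.npy"),160,80,260,180,"s5.png",6); crop(np.load("top5.npy"),300,120,400,200,"t5.png",8)
cv2.imwrite("pics/w5.png",cv2.resize(np.load("wrist5.npy")[:,:,::-1],(800,600),interpolation=cv2.INTER_CUBIC))
```

```text
8.1 [ 0.459 -0.221  0.233] [-122.007    0.042   65.496] [-0.261  0.012 -2.698] [1.034 1.969 0.024] 0.02131255264217762
(array([ 0.003,  0.038, -0.053]), array([ 0.001, -0.   ,  0.   ]))
scene [[213.51111487167316, 138.789605537287], [217.41919265136164, 133.52296576389213], [222.72569599216126, 126.3717668554263]] [[211.386 141.967]]
top [[343.5812324097085, 168.98088113617032], [343.04216781603566, 172.0885599058123], [342.3039851397785, 176.34414385261096]] [[343.69 167.27]]
wrist [[257.6329396217807, 188.14814441339982], [257.6037498618345, 197.36660281692295], [257.555094975576, 212.7323696450628]] [[258.04  183.847]]
```

View pics/s5.png

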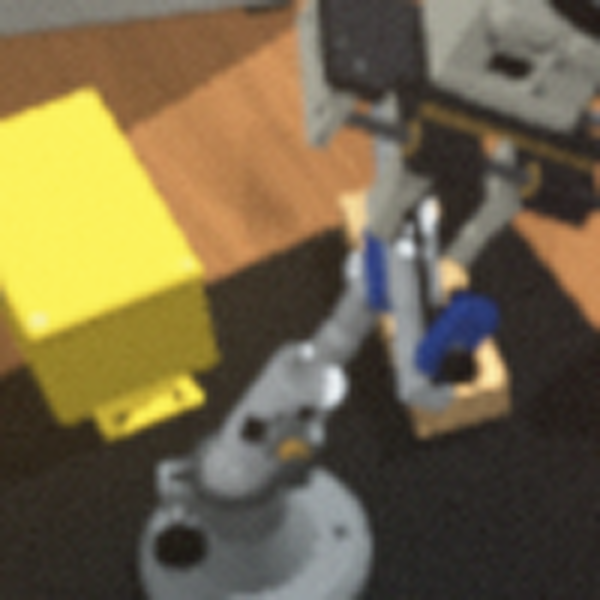

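View pics/t5.png

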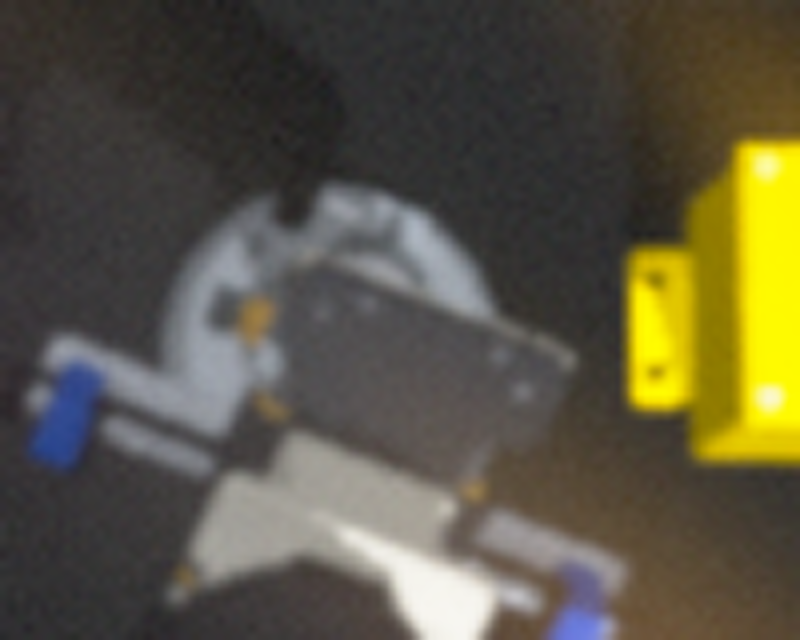

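View pics/w5.png

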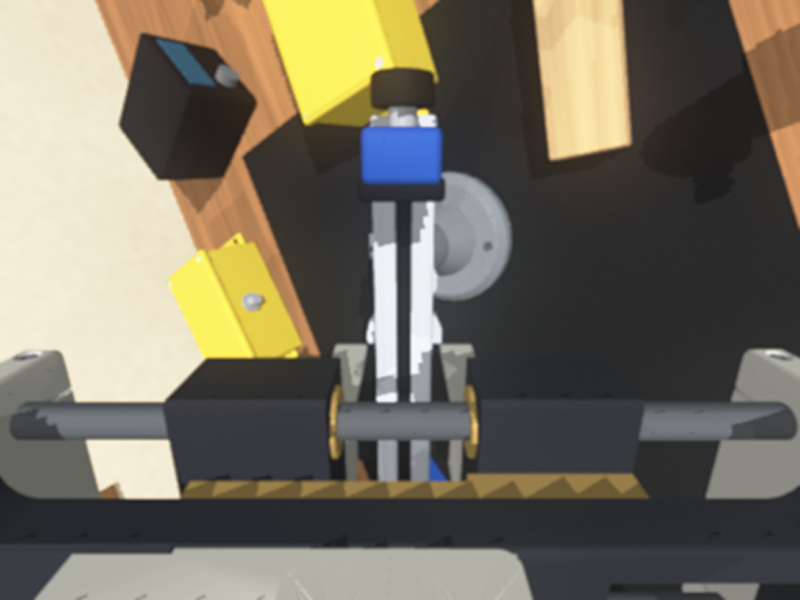

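Run:
```python
from tgt import *
im=np.load("scene5.npy")
s=r.get_state(); hp=s["tcp_pos"]; Rt=Ro.from_euler('xyz',s["eef_rot"],degrees=True).as_matrix()
H=lambda q: hp+Rt@np.array([q[1],-(q[2]-11),-q[0]])/1000
x0,y0,k=190,110,14
c=cv2.resize(im[y0:y0+42,x0:x0+50,::-1],None,fx=k,fy=k,interpolation=cv2.INTER_CUBIC); cv2.imwrite("pics/s5a.png",c)
c=c.copy(); a=np.linspace(0,2*np.pi,60)
def pl(P,col): cv2.polylines(c,[np.round((proj("scene",P)-[x0,y0]+.5)*k-.5).astype(int)],False,col,1,cv2.LINE_AA)
for rad,z in ((5,-60),(10,-55),(10,0),(18,0)): pl(np.array([H((rad*np.cos(t),rad*np.sin(t),z)) for t in a]),(0,255,0))
pl(np.array([H((0,0,z)) for z in (-60,0)]),(0,255,0))
o,R=frame(M,AZ,LL)
for rad,h in ((.0195,0),(.0106,0)): pl(circ(o,R,rad,h),(0,0,255))
cv2.imwrite("pics/s5b.png",c)
```

```text
(no output)
```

View pics/s5a.png

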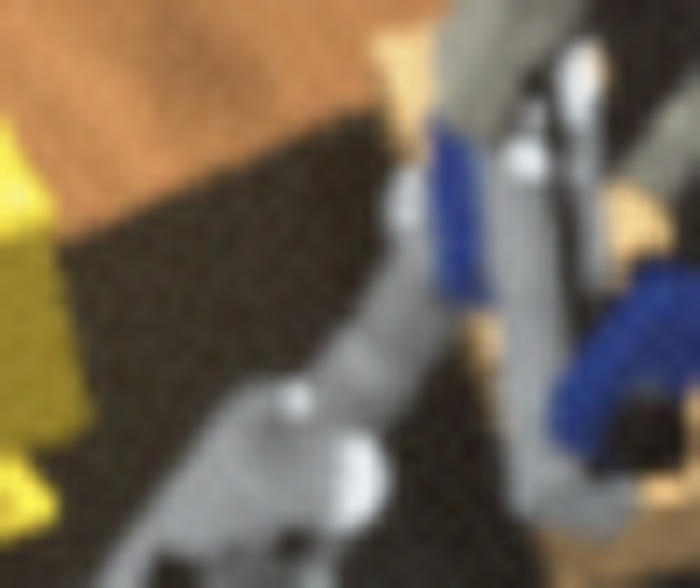

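View pics/s5b.png

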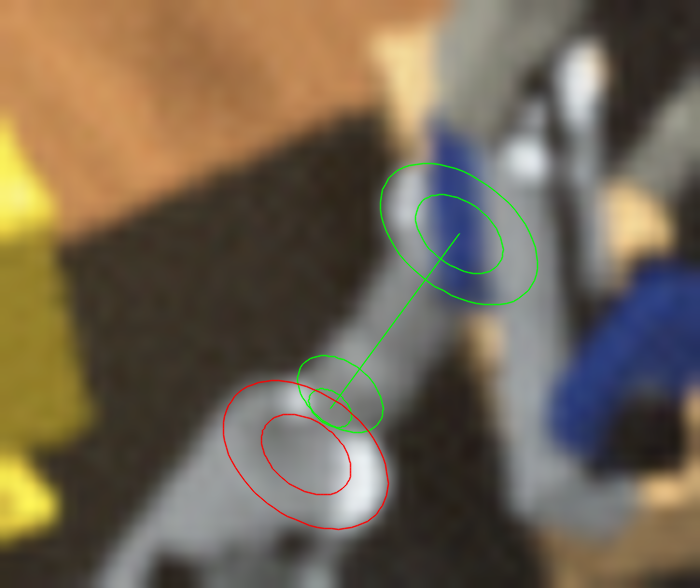

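drive_tool([
  [0.1, -0.05, -0.17, 0, 0, 0],
  [0.2, -0.09, -0.34, 0, 0, 0],
  [0.29, -0.13, -0.51, 0, 0, 0],
  [0.39, -0.18, -0.68, 0, 0, 0],
  [0.48, -0.22, -0.85, 0, 0, 0],
  [0.58, -0.26, -1.02, 0, 0, 0],
  [0.67, -0.31, -1.19, 0, 0, 0],
  [0.67, -0.31, -1.19, 0, 0, 0],
])

```text
time_s: 8.92
tcp_pos: [0.4654, -0.2245, 0.2205]
eef_rot: [-122.0, 0.0, 65.4]
contact_force: [-0.3, 0.6, -3.8]
gripper_width: 0.0216
```

```bash
cat > st.py <<'E'
from tgt import *
def st():
    s=r.get_state(); o,R=frame(M,AZ,LL); Rt=Ro.from_euler('xyz',s["eef_rot"],degrees=True).as_matrix()
    foot=s["tcp_pos"]+Rt@[0,.071,0]; f=s["contact_force"]
    print("t %.2f"%s["time_s"],"foot in mouth mm",R.T@(foot-o)*1000,"F tool(x,y,z)",Rt.T@f,"F-head wt",Rt.T@(f+[0,0,3.0]),"M tool",Rt.T@s["moment"],"w",s["gripper_width"],"rot",s["eef_rot"])
st()
E
python3 st.py
```

```text
t 8.92 foot in mouth mm [-0.274  0.964  0.878] F tool(x,y,z) [0.426 2.986 2.471] F-head wt [0.425 0.442 0.882] M tool [ 2.415  0.02  -0.034] w 0.021563428635142393 rot [-121.997    0.022   65.418]
```

drive_tool([
  [0.05, -0.02, -0.08, 0, 0, 0],
  [0.1, -0.04, -0.17, 0, 0, 0],
  [0.14, -0.07, -0.25, 0, 0, 0],
  [0.19, -0.09, -0.34, 0, 0, 0],
  [0.24, -0.11, -0.42, 0, 0, 0],
  [0.29, -0.13, -0.51, 0, 0, 0],
  [0.29, -0.13, -0.51, 0, 0, 0],
  [0.29, -0.13, -0.51, 0, 0, 0],
])

```text
time_s: 9.58
tcp_pos: [0.4683, -0.2257, 0.2158]
eef_rot: [-122.0, 0.0, 65.4]
contact_force: [-0.7, 0.4, -2.4]
gripper_width: 0.0211
```

```bash
python3 st.py
python3 - <<'E'
from h import *
im=imaging.capture("scene"); crop(im,190,110,240,152,"s6.png",14)
E
```

```text
t 9.58 foot in mouth mm [-0.493  0.882 -4.736] F tool(x,y,z) [0.022 1.609 1.959] F-head wt [ 0.022 -0.934  0.368] M tool [2.474 0.055 0.11 ] w 0.02112448536685987 rot [-122.024    0.012   65.42 ]
```

View pics/s6.png

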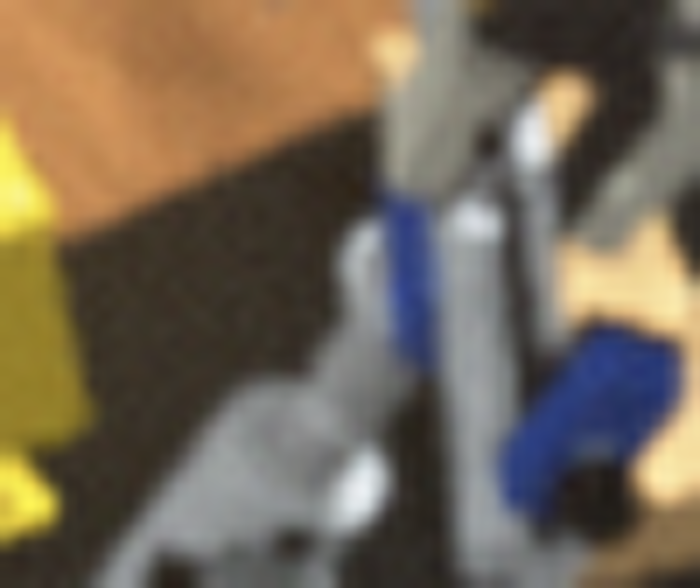

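drive_tool([
  [0.04, -0.02, -0.07, 0, 0, 0],
  [0.08, -0.04, -0.14, 0, 0, 0],
  [0.12, -0.05, -0.21, 0, 0, 0],
  [0.16, -0.07, -0.28, 0, 0, 0],
  [0.2, -0.09, -0.35, 0, 0, 0],
  [0.24, -0.11, -0.42, 0, 0, 0],
  [0.24, -0.11, -0.42, 0, 0, 0],
  [0.24, -0.11, -0.42, 0, 0, 0],
])

```text
time_s: 10.3
tcp_pos: [0.4707, -0.2268, 0.2116]
eef_rot: [-122.0, 0.0, 65.4]
contact_force: [-0.3, -1.1, -3.6]
gripper_width: 0.0214
```

```bash
python3 st.py
```

```text
t 10.30 foot in mouth mm [-0.479  0.824 -9.757] F tool(x,y,z) [-1.133  3.111  1.724] F-head wt [-1.134  0.567  0.134] M tool [2.513 0.057 0.392] w 0.021356378319517588 rot [-122.02     0.009   65.424]
```

drive_tool([
  [0.03, -0.03, -0.07, 0, 0, 0],
  [0.06, -0.06, -0.14, 0, 0, 0],
  [0.1, -0.08, -0.21, 0, 0, 0],
  [0.14, -0.1, -0.28, 0, 0, 0],
  [0.18, -0.12, -0.35, 0, 0, 0],
  [0.22, -0.14, -0.42, 0, 0, 0],
  [0.22, -0.14, -0.42, 0, 0, 0],
  [0.22, -0.14, -0.42, 0, 0, 0],
])

```text
time_s: 10.97
tcp_pos: [0.4729, -0.2282, 0.2074]
eef_rot: [-122.0, 0.0, 65.4]
contact_force: [-0.4, -1.2, -4.9]
gripper_width: 0.021
```

```bash
python3 st.py
```

```text
t 10.97 foot in mouth mm [ -0.498   1.127 -14.66 ] F tool(x,y,z) [-1.285  4.182  2.504] F-head wt [-1.285  1.638  0.913] M tool [2.474 0.046 0.27 ] w 0.020975987926187566 rot [-122.026    0.006   65.43 ]
```

drive_tool([
  [0.03, -0.02, -0.07, 0, 0, 0],
  [0.07, -0.04, -0.14, 0, 0, 0],
  [0.11, -0.06, -0.21, 0, 0, 0],
  [0.15, -0.08, -0.28, 0, 0, 0],
  [0.19, -0.1, -0.35, 0, 0, 0],
  [0.23, -0.12, -0.42, 0, 0, 0],
  [0.23, -0.12, -0.42, 0, 0, 0],
  [0.23, -0.12, -0.42, 0, 0, 0],
])

```text
time_s: 11.63
tcp_pos: [0.4754, -0.2297, 0.2039]
eef_rot: [-121.9, -0.0, 65.4]
contact_force: [-0.3, 0.4, -3.8]
gripper_width: 0.0209
```

```bash
python3 st.py
```

```text
t 11.63 foot in mouth mm [ -0.994   1.426 -19.165] F tool(x,y,z) [0.245 2.972 2.34 ] F-head wt [0.246 0.427 0.753] M tool [2.876 0.089 0.282] w 0.02088523814514889 rot [-121.942   -0.015   65.442]
```

drive_tool([
  [0.04, -0.02, -0.07, 0, 0, 0],
  [0.08, -0.04, -0.14, 0, 0, 0],
  [0.12, -0.06, -0.21, 0, 0, 0],
  [0.16, -0.07, -0.28, 0, 0, 0],
  [0.2, -0.09, -0.35, 0, 0, 0],
  [0.24, -0.11, -0.42, 0, 0, 0],
  [0.24, -0.11, -0.42, 0, 0, 0],
  [0.24, -0.11, -0.42, 0, 0, 0],
])

```text
time_s: 12.3
tcp_pos: [0.4781, -0.2313, 0.2008]
eef_rot: [-121.8, -0.0, 65.5]
contact_force: [-3.5, 0.6, -4.3]
gripper_width: 0.0215
```

```bash
python3 st.py
```

```text
t 12.30 foot in mouth mm [ -1.759   1.79  -23.437] F tool(x,y,z) [-0.895  1.818  5.19 ] F-head wt [-0.893 -0.731  3.609] M tool [3.81  0.066 0.345] w 0.021521087822037488 rot [-121.816   -0.041   65.452]
```

```bash
cat > ov2.py <<'E'
from fit import *
K=np.array(C["wrist"]["mtx"],float).copy()
im=np.load("w4.npy"); box=(282,135,342,195); k=6.5
def one(n,im,box,k,az,L,mth,d=.075):
    x0,y0,x1,y1=box; c=cv2.resize(im[y0:y1,x0:x1,::-1],None,fx=k,fy=k,interpolation=cv2.INTER_CUBIC).copy()
    o,R=frame(mth,az,L); cam=-np.array(C[n]["R"]).T@np.array(C[n]["t"]); v=R.T@(cam-o); a=np.arctan2(v[1],v[0]); b=np.arccos(.0195/np.hypot(v[0],v[1]))
    S=[circ(o,R,.0195,0),circ(o,R,.0106,-.062),circ(o,R,.0195,-d)]
    for sg in(1,-1):
        p=.0195*np.array([np.cos(a+sg*b),np.sin(a+sg*b)]); S.append(np.array([o+R@[*p,0],o+R@[*p,-d]]))
    for i,P in enumerate(S): cv2.polylines(c,[np.round((proj(n,P)-[x0,y0]+.5)*k-.5).astype(int)],False,[(0,0,255),(0,255,0),(255,0,255),(255,200,0),(255,200,0)][i],1,cv2.LINE_AA)
    return c
def shiftfor(n,target,mth):
    C[n]["mtx"]=np.array(C[n]["mtx"],float); C[n]["mtx"][:2,2]+=target-proj(n,mth)[0]
E
python3 - <<'E'
from ov2 import *
shiftfor("wrist",obs["wrist"][0],m)
out=np.hstack([one("wrist",im,box,6.5,155.5,L,m) for L in (32,37)])
cv2.imwrite("pics/cmpw.png",out)
import os
E
```

```text
(no output)
```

View pics/cmpw.png

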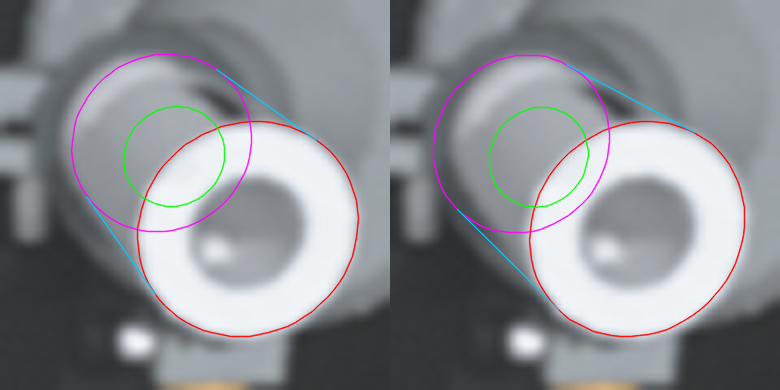

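drive_tool([
  [0, 0, 0, 0, 0, 0],
  [0, 0, 0, 0, 0, 0],
  [0, 0, 0, 0, 0, 0],
  [0, 0, 0, 0, 0, 0],
  [0, 0, 0, 0, 0, 0],
  [0, 0, 0, 0, 0, 0],
  [0, 0, 0, 0, 0, 0],
  [0, 0, 0, 0, 0, 0],
])

```text
time_s: 12.97
tcp_pos: [0.4782, -0.2312, 0.201]
eef_rot: [-121.8, -0.1, 65.5]
contact_force: [-2.9, 0.7, -5.5]
gripper_width: 0.0213
```

```bash
python3 st.py
python3 - <<'E'
from h import *
im=imaging.capture("scene"); np.save("scene7.npy",im); crop(im,180,110,235,155,"s7.png",14)
im=imaging.capture("wrist"); np.save("wrist7.npy",im); cv2.imwrite("pics/w7.png",cv2.resize(im[:,:,::-1],(800,600),interpolation=cv2.INTER_CUBIC))
E
```

```text
t 12.97 foot in mouth mm [ -2.001   1.603 -23.329] F tool(x,y,z) [-0.567  3.129  5.389] F-head wt [-0.565  0.58   3.807] M tool [4.088 0.004 0.446] w 0.021299402986979472 rot [-121.836   -0.051   65.464]
```

View pics/s7.png

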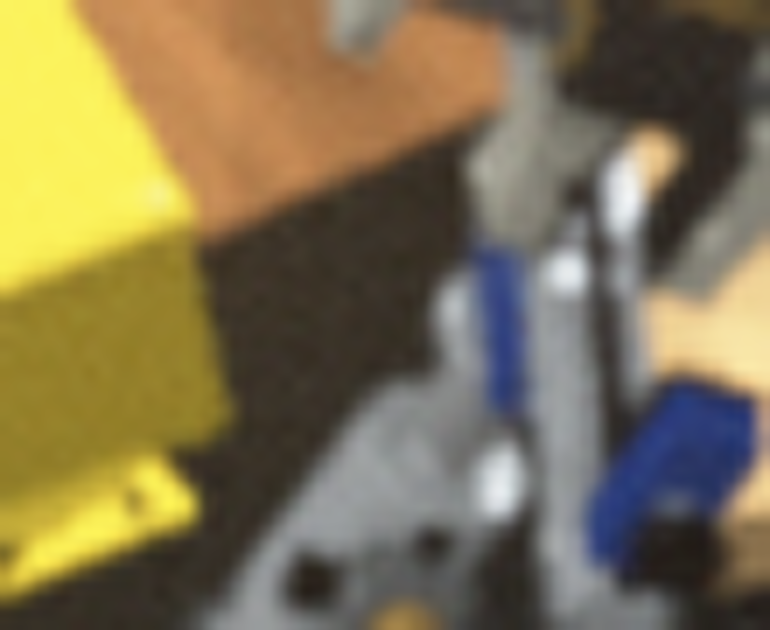

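View pics/w7.png

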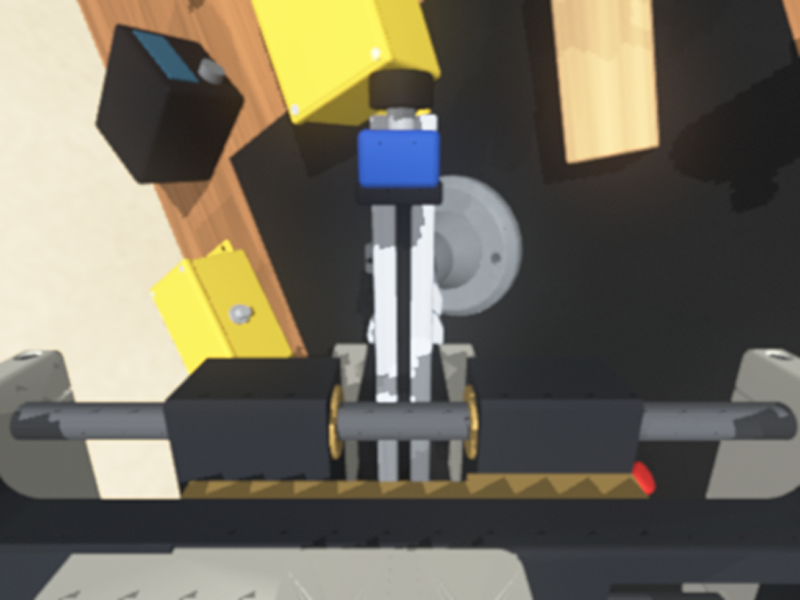

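drive_tool([
  [-0.04, 0.02, -0.03, 0, 0, 0],
  [-0.08, 0.035, -0.05, 0, 0, 0],
  [-0.08, 0.035, -0.05, 0, 0, 0],
  [-0.08, 0.035, -0.05, 0, 0, 0],
  [-0.08, 0.035, -0.05, 0, 0, 0],
  [-0.08, 0.035, -0.05, 0, 0, 0],
  [-0.08, 0.035, -0.05, 0, 0, 0],
  [-0.08, 0.035, -0.05, 0, 0, 0],
])

```text
time_s: 13.73
tcp_pos: [0.4778, -0.231, 0.2012]
eef_rot: [-121.8, -0.1, 65.5]
contact_force: [-2.7, 0.5, -4.6]
gripper_width: 0.0209
```

```bash
python3 st.py
```

```text
t 13.73 foot in mouth mm [ -1.675   1.555 -22.915] F tool(x,y,z) [-0.672  2.464  4.679] F-head wt [-0.668 -0.085  3.097] M tool [3.747 0.079 0.499] w 0.020904506265877348 rot [-121.829   -0.073   65.478]
```

drive_tool([
  [0.02, -0.03, 0.06, -0.0005, 0.005, -0.0015],
  [0.04, -0.06, 0.12, -0.001, 0.01, -0.003],
  [0.06, -0.09, 0.18, -0.0015, 0.015, -0.0045],
  [0.07, -0.11, 0.26, -0.002, 0.02, -0.006],
  [0.07, -0.11, 0.26, -0.0025, 0.025, -0.0075],
  [0.07, -0.11, 0.26, -0.003, 0.03, -0.009],
  [0.07, -0.11, 0.26, -0.003, 0.03, -0.009],
  [0.07, -0.11, 0.26, -0.003, 0.03, -0.009],
])

```text
time_s: 14.4
tcp_pos: [0.4784, -0.2319, 0.2035]
eef_rot: [-120.3, 0.8, 65.0]
contact_force: [-2.4, 1.4, -7.1]
gripper_width: 0.0212
```

```bash
python3 st.py
```

```text
t 14.40 foot in mouth mm [ -1.834   3.385 -21.437] F tool(x,y,z) [0.391 4.76  6.015] F-head wt [0.348 2.17  4.501] M tool [ 4.394  0.065 -0.338] w 0.0212360275584541 rot [-120.309    0.812   64.986]
```

Run:
```python
from tgt import *
for n in ["scene","top"]:
    im=imaging.capture(n); np.save(n+"8.npy",im); cv2.imwrite(f"pics/{n}8.png",cv2.resize(im[:,:,::-1],(800,600),interpolation=cv2.INTER_CUBIC))
s=r.get_state(); print(s["joints"],s["joint_torque"],s["qd"])
```

```text
[  2.041 -11.842 -55.742  37.439 -23.304 -58.571] [ -0.123 -13.692  33.054   6.666   2.026   0.036] [-0.204 -0.063 -0.064 -0.062 -0.002  0.036]
```

View pics/scene8.png

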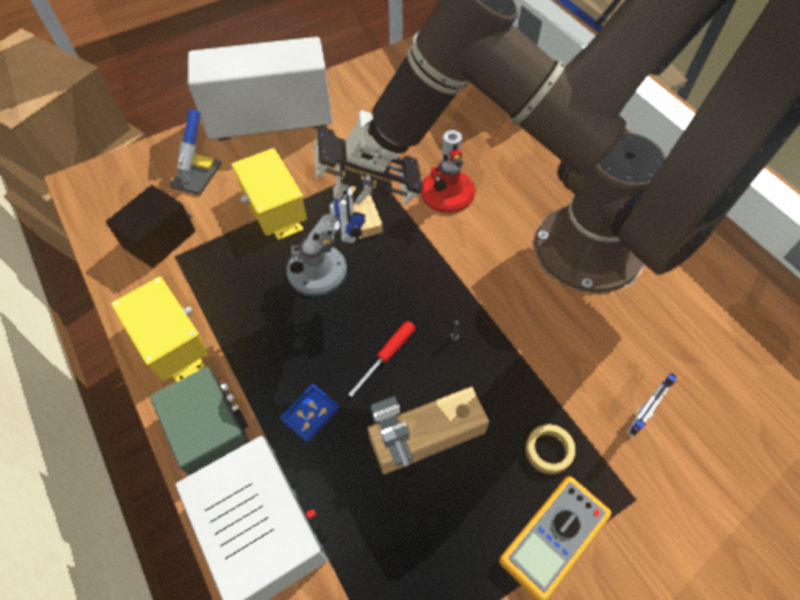

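View pics/top8.png

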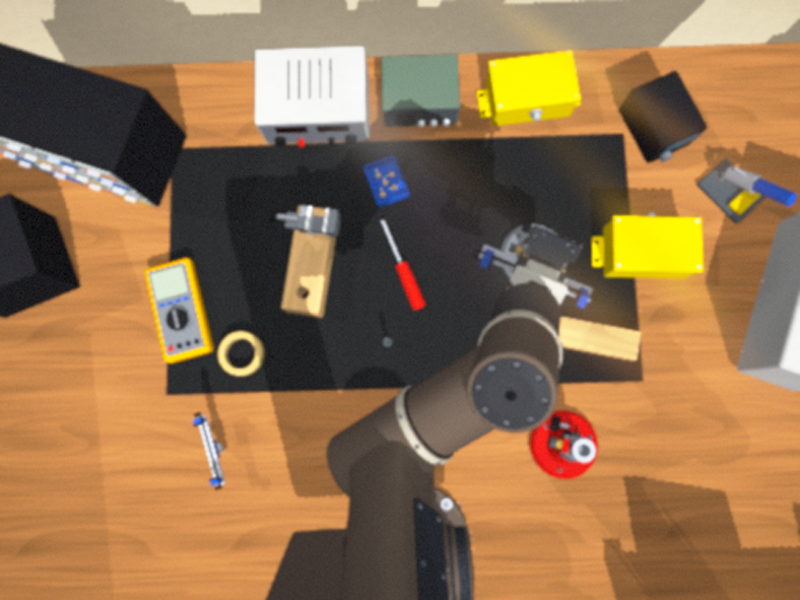

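```bash
cat > kin.py <<'E'
import numpy as np
from scipy.optimize import least_squares
from scipy.spatial.transform import Rotation as Ro
D=[([82.8544,20.5449,.6809,.0003,-70.1371,-16.5064],[.27081,.61825,.20297],[-89.999,.0006,156.348]),
([43.4042,2.9595,-15.6648,-.0107,-71.3729,-52.4396],[.4735,.1839,.2499],[-89.9937,-.0084,80.9612]),
([43.2774,12.0659,-29.9546,.0006,-47.9601,-52.3954],[.4739,.1828,.0751],[-90.0123,-.0152,80.8824]),
([43.2804,2.0565,-12.9543,.0375,-74.8712,-52.3932],[.474,.1826,.2784],[-90.1007,-.0714,80.897]),
([4.5681,-13.6608,-39.8421,23.1818,-39.6843,-44.8524],[.5012,-.2381,.2986],[-119.9659,.0796,64.4906]),
([2.041,-11.842,-55.742,37.439,-23.304,-58.571],[.4784,-.2319,.2035],[-120.309,.812,64.986])]
rz=lambda a:Ro.from_euler('z',a,degrees=True).as_matrix()
ry=lambda a:Ro.from_euler('y',a,degrees=True).as_matrix()
rx=lambda a:Ro.from_euler('x',a,degrees=True).as_matrix()
def fk(q,P):
    d1,L2,c,L3,off,D6=P[:6]; s4,s6=P[6:8]
    R=rz(q[0]); p=R@[0,0,d1]
    R2=R@ry(q[1]); p=p+R2@[c*0,0,L2]
    R3=R2@ry(-q[2]); p=p+R3@[L3,0,c]        # forearm along x, elev j3-j2
    R4=R3@rx(s4*q[3]); 
    R5=R4@ry(-q[4])   # j5=0 : tool along x ; 
    p=p+R5@[0,off,0]+R5@[D6,0,0]
    R6=R5@rx(s6*q[5])
    # tool y = local x
    return p,R6
def toolR(R6,B): return R6@B
if __name__=="__main__":
    best=None
    for s4 in(1,-1):
      for s6 in(1,-1):
       for s5 in (1,):
        def f(P):
            P=np.r_[P,s4,s6]; e=[]
            for q,p,eu in D:
                pp,R6=fk(q,P); e+=list((pp-p)*1000)
                T=Ro.from_euler('xyz',eu,degrees=True).as_matrix(); e+=list((R6[:,0]-T[:,1])*100)
            return np.array(e)
        s=least_squares(f,[.25,.7,0,.54,-.19,.4]); print(s4,s6,s.cost,s.x); 
        if best is None or s.cost<best[0]: best=(s.cost,s.x,s4,s6,s.fun)
    print(best); np.save("kin.npy",np.r_[best[1],best[2],best[3]])
E
python3 kin.py
```

```text
1 1 55008.91518503411 [ 0.21630511  0.28654674  0.1997857   0.43250048 -0.21661659  0.23777426]
1 -1 55008.91518503411 [ 0.21630511  0.28654674  0.1997857   0.43250048 -0.21661659  0.23777426]
-1 1 0.008172232876199184 [ 1.98715864e-01  6.01483911e-01  1.26076868e-04  4.63578128e-01
 -1.91791651e-01  4.01563785e-01]
-1 -1 0.008172232876199184 [ 1.98715864e-01  6.01483911e-01  1.26076868e-04  4.63578128e-01
 -1.91791651e-01  4.01563785e-01]
(np.float64(0.008172232876199184), array([ 1.98715864e-01,  6.01483911e-01,  1.26076868e-04,  4.63578128e-01,
       -1.91791651e-01,  4.01563785e-01]), -1, 1, array([-1.03103169e-02, -1.63513627e-02,  1.10045450e-02, -9.22943007e-06,
        5.26281480e-05, -1.07209797e-09, -2.67209251e-04,  4.48266933e-02,
       -2.95690247e-02, -5.35474768e-05,  9.35318114e-06,  6.11193318e-09,
        1.53676098e-02,  3.72534079e-03,  2.55217016e-02, -2.15875231e-04,
       -1.46589983e-04, -8.79029960e-08, -4.42660792e-03, -3.10743916e-02,
        2.52893143e-02, -5.20916299e-06, -4.14861891e-05, -4.95701591e-08,
        7.83502472e-03,  1.51415285e-02,  3.01868578e-02,  1.06164166e-04,
        8.07465172e-05,  3.50287004e-05, -2.42351594e-02, -6.78698690e-02,
       -6.24333940e-02,  8.88880780e-03, -5.48630845e-03,  6.08344213e-03]))
```

```bash
cat > ik.py <<'E'
from kin import *
from tgt import *
P=np.load("kin.npy"); 
lo=np.array([-176.03,-82.01,-58.28,-173.87,-174.79,-173.66]); hi=np.array([176.03,121.73,71.71,95.51,-.11,173.66])
# fixed B: tool axes from R6
p,R6=fk(D[0][0],P); T0=Ro.from_euler('xyz',D[0][2],degrees=True).as_matrix(); B=np.round(R6.T@T0)
# verify s6
for s6 in (1,-1):
    P[7]=s6; e=0
    for q,pp,eu in D:
        a,R6=fk(q,P); 
        if q is D[0][0]: B=R6.T@Ro.from_euler('xyz',eu,degrees=True).as_matrix()
        e+=np.abs(R6@B-Ro.from_euler('xyz',eu,degrees=True).as_matrix()).max()
    if e<.05: break
print("s6",s6,e)
def ik(p,T,q0=None,bound=True,n=60,seed=0):
    rng=np.random.default_rng(seed); sols=[]
    starts=[q0] if q0 is not None else [rng.uniform(lo,hi) for _ in range(n)]
    for st in starts:
        f=lambda q:np.r_[(fk(q,P)[0]-p)*100,Ro.from_matrix((fk(q,P)[1]@B)@T.T).as_rotvec()*30]
        s=least_squares(f,st,x_scale=50.) 
        if s.cost<1e-6:
            q=(s.x+180)%360-180
            if not any(np.abs(q-t).max()<.5 for t in sols): sols.append(q)
    return sols
E
python3 - <<'E'
from ik import *
for L in (30.5,32):
  for gap in (.015,-.01,-.02,-.03,-.04,-.05,-.056):
    p,T=tool_for(M,155,L,gap); 
    print(L,gap,ik(p,T,q0=np.array(D[5][0])))
print("all sols at -.045")
p,T=tool_for(M,155,31,-.045)
for q in ik(p,T): print(q, np.all((q>lo)&(q<hi)))
E
```

```text
s6 -1 0.00011248786367822598
30.5 0.015 [array([  6.258, -16.652, -53.104,  31.176, -30.58 , -55.125])]
30.5 -0.01 [array([  3.526, -13.592, -55.117,  34.745, -25.169, -57.213])]
30.5 -0.02 [array([  2.27 , -12.332, -55.984,  36.696, -22.901, -58.419])]
30.5 -0.03 [array([  0.85 , -11.052, -56.904,  39.091, -20.546, -59.92 ])]
30.5 -0.04 [array([ -0.818,  -9.755, -57.898,  42.1  , -18.066, -61.816])]
30.5 -0.05 [array([ -2.883,  -8.442, -58.99 ,  46.015, -15.401, -64.266])]
30.5 -0.056 [array([ -4.424,  -7.648, -59.71 ,  49.011, -13.669, -66.119])]
32 0.015 [array([  5.89 , -17.579, -55.702,  35.149, -28.201, -58.72 ])]
32 -0.01 [array([  2.349, -14.321, -57.834,  39.922, -22.294, -61.431])]
32 -0.02 [array([  0.615, -12.98 , -58.775,  42.645, -19.766, -63.043])]
32 -0.03 [array([ -1.455, -11.62 , -59.792,  46.121, -17.078, -65.11 ])]
32 -0.04 [array([ -4.084, -10.24 , -60.912,  50.754, -14.14 , -67.846])]
32 -0.05 [array([ -7.76 ,  -8.842, -62.179,  57.411, -10.743, -71.693])]
32 -0.056 [array([-10.991,  -7.995, -63.035,  63.29 ,  -8.256, -74.996])]
all sols at -.045
[ -48.235   -9.217  -59.783  131.37    15.709 -112.25 ] False
[ 176.445  -95.962  -25.368 -131.63  -165.409   28.827] False
[ -2.829  -9.266 -59.446  46.789 -15.466 -64.987] False
[  -3.54    95.967 -154.649   48.337 -165.391   28.779] False
[ 177.201    9.258 -120.597 -133.278  -15.504  -64.942] False
[ -55.092   93.178 -123.942 -148.08  -150.764 -125.057] False
[   3.495   93.028 -124.187  -31.005  151.51   -52.796] False
[132.136 -96.134 -25.032 -49.423 164.724 151.47 ] False
[ 131.733    9.209 -120.26   -48.562   15.747 -112.296] False
[ 124.902  -93.182  -56.084   31.903 -150.743 -125.073] False
[ -47.88    96.139 -154.985  130.609  164.706  151.519] False
[-176.499  -93.032  -55.839  149.012  151.488  -52.78 ] False
```

```bash
cat >> ik.py <<'E'
def tool_tilt(m,az,L,gap,beta,half=False):
    # TCP pose with tool rotated by beta about tool z through the grasp point
    o,R=frame(m,az,L); tx=-R[:,1]; ty=-R[:,2]; T=np.c_[tx,ty,np.cross(tx,ty)]
    g=o+R[:,2]*(.090+gap); T=T@rz(beta)
    if half: T=T@ry(180)
    return g+T@[0,.0188,0],T
E
python3 - <<'E'
from ik import *
for az,L in ((155,31),(155,33)):
 for b in (-25,-20,-15,-10,0,10,15,20,25):
  out=[]
  for gap in (.03,-.02,-.056):
    p,T=tool_tilt(M,az,L,gap,b); ss=ik(p,T,q0=np.array(D[5][0])); out.append(ss[0] if ss else None)
  print(L,b,out)
E
```

```text
s6 -1 0.00011248786367822598
31 -25 [array([-26.879,  -9.219, -25.109, -35.08 , -49.603,  26.264]), array([-27.916,  -3.707, -25.358, -38.624, -45.579,  32.007]), array([-28.714,   0.458, -25.081, -41.441, -43.07 ,  36.389])]
31 -20 [array([-17.673, -12.541, -30.08 , -24.454, -42.095,  12.113]), array([-19.431,  -6.749, -30.108, -28.73 , -37.623,  18.478]), array([-20.74 ,  -2.374, -29.586, -32.228, -34.9  ,  23.506])]
31 -15 [array([ -7.909, -15.616, -36.838, -10.029, -35.523,  -6.477]), array([ -9.999,  -9.553, -37.062, -14.133, -29.768,  -0.587]), array([-11.521,  -4.937, -36.473, -17.866, -26.259,   4.49 ])]
31 -10 [array([ -0.177, -17.857, -43.975,   6.037, -31.743, -26.264]), array([ -2.412, -11.704, -45.657,   4.912, -23.759, -23.732]), array([ -3.767,  -6.98 , -46.427,   4.01 , -18.196, -21.899])]
31 0 [array([  7.799, -18.801, -52.797,  30.769, -33.049, -55.437]), array([  1.852, -12.588, -56.888,  38.493, -21.948, -59.872]), array([ -5.966,  -7.812, -60.768,  52.743, -12.183, -68.586])]
31 10 [array([ 13.587, -16.61 , -55.752,  43.717, -40.856, -72.699]), array([  5.371, -1
[... 1717 characters left out ...]
-62.529,  62.334, -26.917, -84.455]), array([-11.054,  -6.875, -64.847,  83.833, -17.429, -95.762])]
33 15 [array([ 16.537, -15.733, -58.785,  50.941, -44.327, -82.854]), array([  6.423,  -9.665, -62.247,  63.874, -33.469, -89.762]), array([ -3.729,  -5.266, -64.203,  79.706, -26.047, -98.287])]
33 20 [array([ 19.759, -13.219, -58.489,  52.222, -49.748, -87.584]), array([ 10.682,  -7.373, -61.584,  63.649, -40.028, -93.871]), array([   2.654,   -3.097,  -63.292,   75.867,  -33.873, -100.687])]
33 25 [array([ 22.649, -10.291, -57.885,  52.539, -54.91 , -91.48 ]), array([ 14.622,  -4.625, -60.638,  62.515, -46.201, -97.201]), array([   8.063,   -0.458,  -62.131,   72.259,  -40.89 , -102.879])]
```

```bash
cat > t2.py <<'E'
from ik import *
def M2(az,L,dx,dy): 
    o,R=frame(M,az,L); return o+R@np.array([dx,dy,0])/1000
E
python3 - <<'E'
from t2 import *
for b in (-10,-14):
    p,T=tool_tilt(M2(155.5,32,-.4,1.2),155.5,32,-.020,b); d=delta(p,T); print(b,p,d[0],d[1],np.degrees(np.linalg.norm(d[1])), ik(p,T,q0=np.array(D[5][0])))
E
```

```text
s6 -1 0.00011248786367822598
-10 [ 0.477 -0.226  0.203] [-0.178  0.565 -0.019] [ 0.136 -0.095  0.1  ] 11.090428792146888 [array([ -2.598, -12.097, -46.553,   5.072, -22.305, -23.146])]
-14 [ 0.477 -0.225  0.204] [-0.138  0.688  0.004] [ 0.191 -0.119  0.136] 15.056003178776034 [array([ -8.645, -10.327, -39.079, -11.542, -27.453,  -3.183])]
```

drive_tool([
  [0, 0, 0, 0, 0, 0],
  [-0.01, 0.05, 0, 0.013, -0.008, 0.009],
  [-0.02, 0.1, 0, 0.027, -0.017, 0.019],
  [-0.03, 0.15, 0, 0.04, -0.025, 0.029],
  [-0.04, 0.2, 0, 0.055, -0.034, 0.039],
  [-0.05, 0.25, 0, 0.069, -0.043, 0.049],
  [-0.06, 0.3, 0, 0.083, -0.052, 0.059],
  [-0.07, 0.34, 0, 0.096, -0.06, 0.068],
], squeeze=6)

```text
time_s: 15.17
tcp_pos: [0.4792, -0.2287, 0.2056]
eef_rot: [-121.6, -5.7, 69.0]
contact_force: [0.2, -1.9, -3.1]
gripper_width: 0.0217
```

```bash
python3 st.py
python3 - <<'E'
from t2 import *
p,T=tool_tilt(M2(155.5,32,-.4,1.2),155.5,32,-.020,-14); d=delta(p,T); print(d, r.get_state()["joints"])
im=imaging.capture("wrist"); cv2.imwrite("pics/w9.png",cv2.resize(im[:,:,::-1],(800,600),interpolation=cv2.INTER_CUBIC))
E
```

```text
t 15.17 foot in mouth mm [ -3.82   -9.258 -18.859] F tool(x,y,z) [-1.955  2.956  0.797] F-head wt [-1.658  0.412 -0.766] M tool [2.298 0.05  0.614] w 0.021659625956313402 rot [-121.562   -5.679   69.   ]
s6 -1 0.00011248786367822598
(array([-0.23 ,  0.361, -0.213]), array([ 0.095, -0.055,  0.067])) [ -0.296 -12.334 -50.134  16.804 -21.547 -36.279]
```

View pics/w9.png

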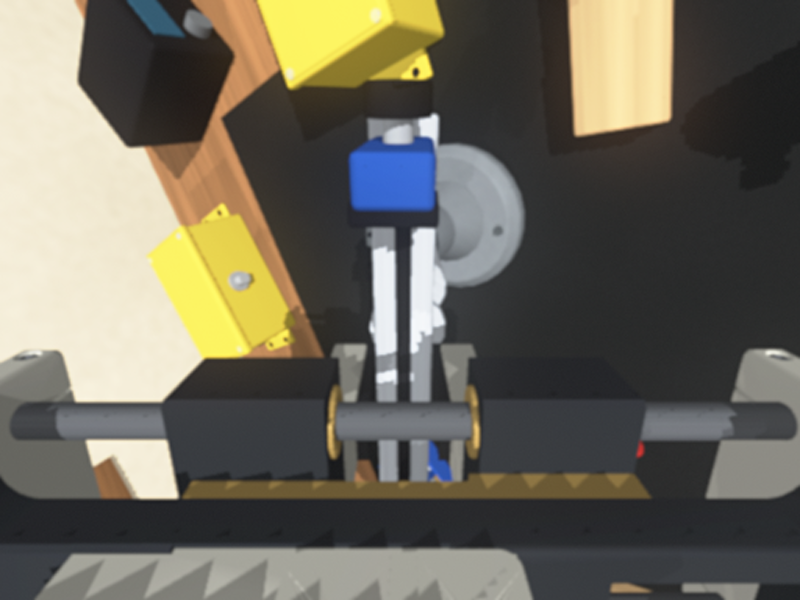

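drive_tool([
  [-0.03, 0.05, -0.03, 0.013, -0.008, 0.009],
  [-0.06, 0.1, -0.06, 0.027, -0.016, 0.019],
  [-0.1, 0.15, -0.09, 0.04, -0.024, 0.028],
  [-0.13, 0.2, -0.12, 0.054, -0.032, 0.038],
  [-0.16, 0.26, -0.15, 0.068, -0.04, 0.048],
  [-0.2, 0.31, -0.18, 0.082, -0.048, 0.058],
  [-0.23, 0.36, -0.21, 0.095, -0.055, 0.067],
  [-0.23, 0.36, -0.21, 0.095, -0.055, 0.067],
])

```text
time_s: 15.88
tcp_pos: [0.4769, -0.2262, 0.2034]
eef_rot: [-122.7, -11.8, 72.9]
contact_force: [0.9, -0.5, -2.2]
gripper_width: 0.022
```

```bash
cat > st2.py <<'E'
from t2 import *
import sys
BETA=-14
def st(img=None):
    s=r.get_state(); o,R=frame(M,155.5,32); Rt=Ro.from_euler('xyz',s["eef_rot"],degrees=True).as_matrix()
    g=s["tcp_pos"]-Rt@[0,.0188,0]; f=s["contact_force"]+[0,0,3.2]; gm=R.T@(g-o)*1000
    print("t %.2f"%s["time_s"],"grasp in mouth mm",gm,"depth",90-gm[2],"F mouth",R.T@f,"M mouth",R.T@s["moment"],"w %.4f"%s["gripper_width"],"q",s["joints"])
    print("force tool",Rt.T@f, "beta err",Ro.from_matrix(R.T@Rt).as_euler('xyz',degrees=True))
    p,T=tool_tilt(M2(155.5,32,-.4,1.2),155.5,32,-(90-gm[2])/1000,BETA); print("to ideal",delta(p,T))
    if img:
        im=imaging.capture("wrist"); cv2.imwrite(f"pics/w{img}.png",cv2.resize(im[:,:,::-1],(800,600),interpolation=cv2.INTER_CUBIC))
        im=imaging.capture("scene"); crop(im,170,90,240,150,f"s{img}.png",11)
st(sys.argv[1] if len(sys.argv)>1 else None)
E
python3 st2.py 10
```

```text
s6 -1 0.00011248786367822598
t 15.88 grasp in mouth mm [-0.732  2.125 69.735] depth 20.26462502103668 F mouth [-1.424  0.124  0.343] M mouth [ 0.889 -2.14   0.489] w 0.0220 q [ -8.714 -10.267 -39.06  -11.431 -27.453  -3.271]
force tool [-0.037 -0.363 -1.424] beta err [-89.965 -13.903 -90.052]
to ideal (array([ 0.014,  0.099, -0.017]), array([ 0.001, -0.001,  0.002]))
```

View pics/w10.png

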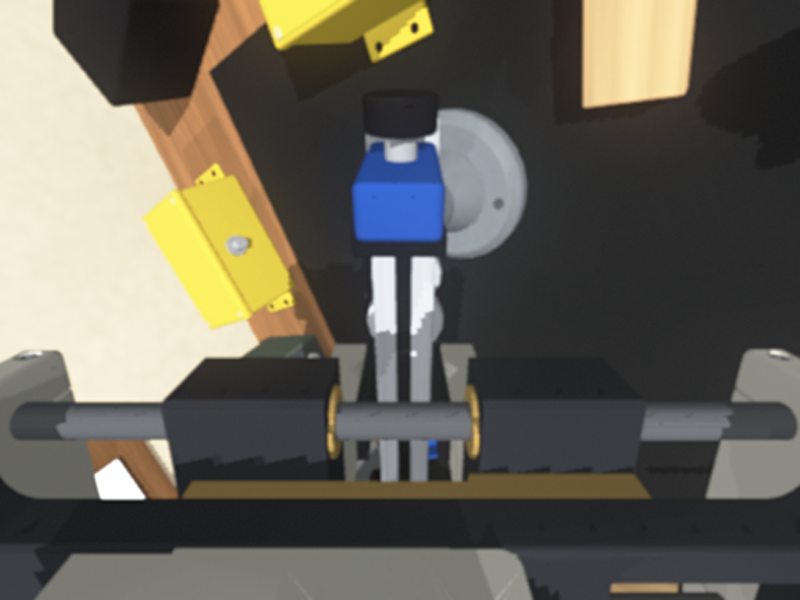

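View pics/s10.png

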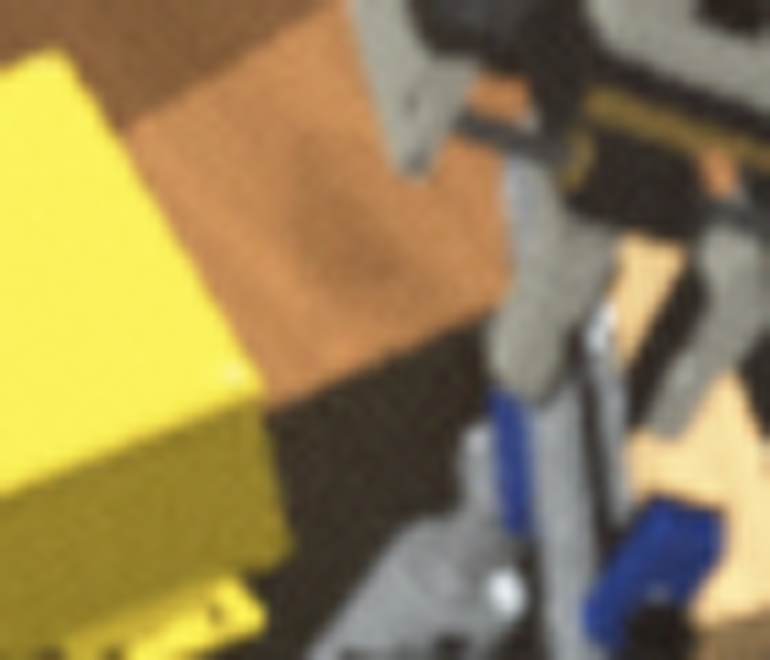

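drive_tool([
  [0, 0, 0, 0, 0, 0],
  [0, 0, 0, 0, 0, 0],
  [0, 0, 0, 0, 0, 0],
  [0.05, -0.02, -0.09, 0, 0, 0],
  [0.1, -0.05, -0.18, 0, 0, 0],
  [0.15, -0.07, -0.26, 0, 0, 0],
  [0.19, -0.09, -0.34, 0, 0, 0],
  [0.19, -0.09, -0.34, 0, 0, 0],
], squeeze=40)

```text
time_s: 16.65
tcp_pos: [0.4778, -0.2261, 0.1985]
eef_rot: [-122.6, -11.8, 72.9]
contact_force: [2.4, -0.9, 2.7]
gripper_width: 0.0209
```

```bash
python3 st2.py
```

```text
s6 -1 0.00011248786367822598
t 16.65 grasp in mouth mm [ 1.151  1.736 65.149] depth 24.851292137917937 F mouth [-5.294 -0.195  3.626] M mouth [ 0.67  -0.594  0.135] w 0.0209 q [ -8.766  -9.755 -39.203 -11.757 -26.953  -2.855]
force tool [ 1.063 -3.488 -5.284] beta err [-89.838 -13.9   -90.027]
to ideal (array([ 0.147, -0.004,  0.086]), array([ 0.   , -0.003,  0.001]))
```

drive_tool([
  [0, 0, 0, 0, 0, 0],
  [0, 0, 0, 0, 0, 0],
  [0, 0, 0, 0, 0, 0],
  [0, 0, 0, 0, 0, 0],
  [0, 0, 0, 0, 0, 0],
  [0, 0, 0, 0, 0, 0],
  [0, 0, 0, 0, 0, 0],
  [0, 0, 0, 0, 0, 0],
])

```text
time_s: 17.32
tcp_pos: [0.4775, -0.226, 0.1984]
eef_rot: [-122.6, -11.8, 72.9]
contact_force: [2.5, -0.7, 2.8]
gripper_width: 0.0207
```

```bash
python3 st2.py 11
```

```text
s6 -1 0.00011248786367822598
t 17.32 grasp in mouth mm [ 1.501  1.787 65.2  ] depth 24.79950382967624 F mouth [-5.357 -0.407  3.68 ] M mouth [ 0.638 -0.197  0.079] w 0.0207 q [ -8.766  -9.77  -39.219 -11.758 -26.982  -2.859]
force tool [ 1.282 -3.492 -5.345] beta err [-89.807 -13.899 -90.033]
to ideal (array([ 0.177, -0.012,  0.105]), array([ 0.   , -0.004,  0.001]))
```

View pics/w11.png

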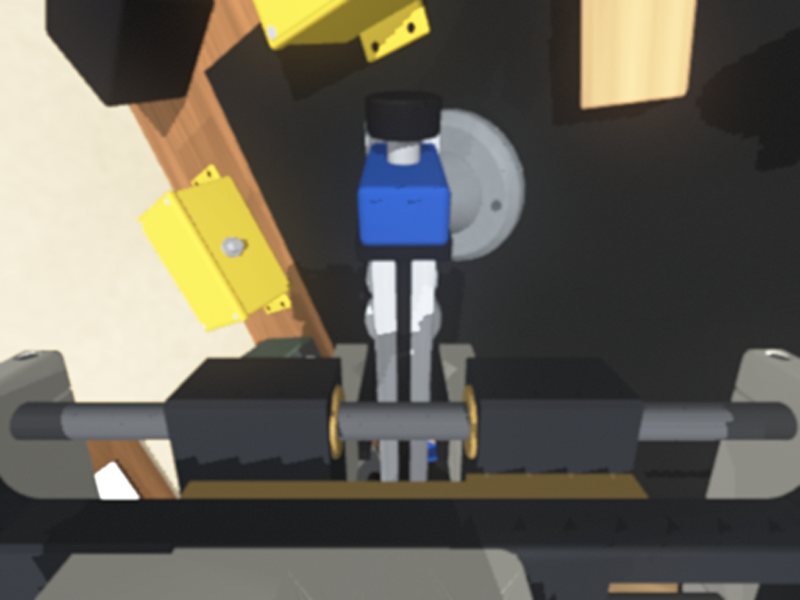

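View pics/s11.png

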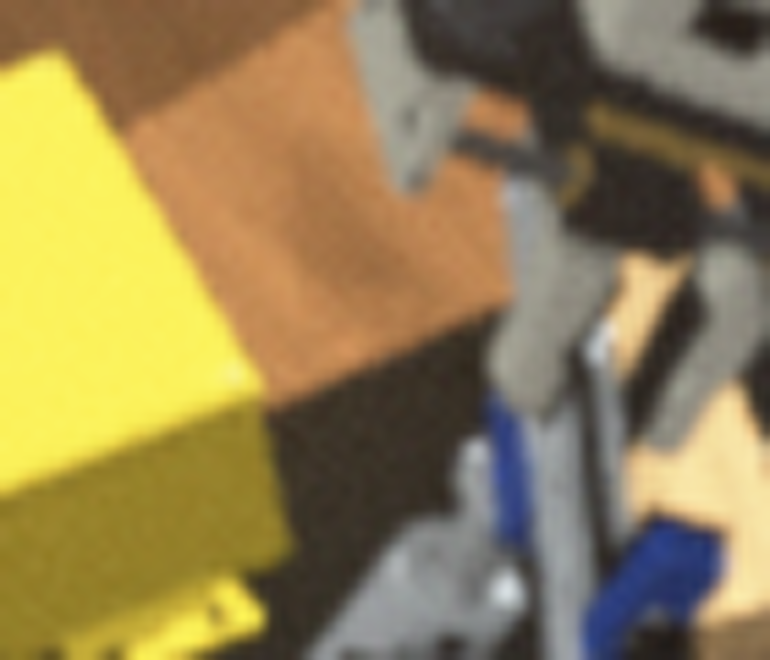

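drive_tool([
  [0.05, -0.02, 0.03, 0, 0, 0],
  [0.1, -0.05, 0.07, 0, 0, 0],
  [0.15, -0.07, 0.11, 0, 0, 0],
  [0.15, -0.07, 0.11, 0, 0, 0],
  [0.15, -0.07, 0.11, 0, 0, 0],
  [0.15, -0.07, 0.11, 0, 0, 0],
  [0.15, -0.07, 0.11, 0, 0, 0],
  [0.15, -0.07, 0.11, 0, 0, 0],
])

```text
time_s: 18.08
tcp_pos: [0.4785, -0.2266, 0.1989]
eef_rot: [-122.5, -11.8, 72.9]
contact_force: [-0.9, 0.3, 2.4]
gripper_width: 0.0209
```

```bash
python3 st2.py
```

```text
s6 -1 0.00011248786367822598
t 18.08 grasp in mouth mm [ 0.274  1.866 65.039] depth 24.961400318677065 F mouth [-2.184  0.073  5.214] M mouth [ 0.589 -1.393  0.318] w 0.0209 q [ -8.867  -9.634 -38.973 -11.827 -27.181  -2.74 ]
force tool [ 1.183 -5.089 -2.16 ] beta err [-89.73  -13.892 -90.048]
to ideal (array([0.087, 0.037, 0.041]), array([-0.   , -0.005,  0.001]))
```

drive_tool([
  [0.04, -0.02, -0.02, 0, 0, 0],
  [0.08, -0.04, -0.05, 0, 0, 0],
  [0.12, -0.06, -0.08, 0, 0, 0],
  [0.16, -0.08, -0.1, 0, 0, 0],
  [0.2, -0.1, -0.12, 0, 0, 0],
  [0.24, -0.11, -0.15, 0, 0, 0],
  [0.27, -0.12, -0.17, 0, 0, 0],
  [0.27, -0.12, -0.17, 0, 0, 0],
])

```text
time_s: 18.75
tcp_pos: [0.4811, -0.2277, 0.1969]
eef_rot: [-122.5, -11.8, 72.9]
contact_force: [-1.3, 0.9, -0.5]
gripper_width: 0.0212
```

```bash
python3 st2.py
```

```text
s6 -1 0.00011248786367822598
t 18.75 grasp in mouth mm [-1.107  1.803 61.803] depth 28.19665984413747 F mouth [-0.053 -0.292  3.103] M mouth [ 0.533 -2.172  0.47 ] w 0.0212 q [ -9.064  -9.112 -38.723 -12.168 -26.981  -2.255]
force tool [ 1.028 -2.942 -0.037] beta err [-89.698 -13.89  -90.056]
to ideal (array([-0.021,  0.08 , -0.032]), array([-0.001, -0.005,  0.001]))
```

drive_tool([
  [0.03, -0.01, -0.05, 0, 0, 0],
  [0.06, -0.03, -0.1, 0, 0, 0],
  [0.09, -0.04, -0.16, 0, 0, 0],
  [0.12, -0.05, -0.21, 0, 0, 0],
  [0.15, -0.07, -0.26, 0, 0, 0],
  [0.18, -0.08, -0.31, 0, 0, 0],
  [0.19, -0.09, -0.34, 0, 0, 0],
  [0.19, -0.09, -0.34, 0, 0, 0],
])

```text
time_s: 19.42
tcp_pos: [0.4832, -0.2287, 0.1937]
eef_rot: [-122.5, -11.8, 72.9]
contact_force: [-1.6, 1.2, -2.1]
gripper_width: 0.0212
```

```bash
python3 st2.py
```

```text
s6 -1 0.00011248786367822598
t 19.42 grasp in mouth mm [-1.363  1.819 57.941] depth 32.05937408145085 F mouth [ 1.07  -0.399  2.023] M mouth [ 0.302 -2.743  0.599] w 0.0212 q [ -9.239  -8.603 -38.656 -12.569 -26.55   -1.703]
force tool [ 0.872 -1.863  1.079] beta err [-89.731 -13.895 -90.048]
to ideal (array([-0.041,  0.09 , -0.046]), array([-0.   , -0.005,  0.001]))
```

drive_tool([
  [0.03, -0.01, -0.05, 0, 0, 0],
  [0.06, -0.03, -0.1, 0, 0, 0],
  [0.09, -0.04, -0.16, 0, 0, 0],
  [0.12, -0.05, -0.21, 0, 0, 0],
  [0.15, -0.06, -0.26, 0, 0, 0],
  [0.17, -0.07, -0.31, 0, 0, 0],
  [0.17, -0.08, -0.35, 0, 0, 0],
  [0.17, -0.08, -0.35, 0, 0, 0],
])

```text
time_s: 20.08
tcp_pos: [0.485, -0.2295, 0.1905]
eef_rot: [-122.5, -11.8, 72.9]
contact_force: [-2.6, 2.2, -0.4]
gripper_width: 0.021
```

```bash
python3 st2.py
```

```text
s6 -1 0.00011248786367822598
t 20.08 grasp in mouth mm [-1.374  1.832 54.063] depth 35.9367727225004 F mouth [ 1.325 -0.961  4.089] M mouth [ 0.032 -3.059  0.647] w 0.0210 q [ -9.399  -8.107 -38.617 -12.967 -26.105  -1.162]
force tool [ 1.914 -3.734  1.341] beta err [-89.763 -13.896 -90.04 ]
to ideal (array([-0.042,  0.092, -0.047]), array([-0.   , -0.004,  0.001]))
```

drive_tool([
  [0.03, -0.01, -0.05, 0.001, 0.002, 0],
  [0.06, -0.03, -0.1, 0.002, 0.004, 0],
  [0.09, -0.04, -0.16, 0.003, 0.006, 0],
  [0.12, -0.05, -0.21, 0.0036, 0.008, 0],
  [0.15, -0.07, -0.26, 0.0036, 0.008, 0],
  [0.18, -0.08, -0.31, 0.0036, 0.008, 0],
  [0.19, -0.09, -0.34, 0.0036, 0.008, 0],
  [0.19, -0.09, -0.34, 0.0036, 0.008, 0],
])

```text
time_s: 20.75
tcp_pos: [0.487, -0.2305, 0.1872]
eef_rot: [-122.0, -11.8, 72.8]
contact_force: [-3.5, 3.1, -0.1]
gripper_width: 0.0211
```

```bash
python3 st2.py 12
```

```text
s6 -1 0.00011248786367822598
t 20.75 grasp in mouth mm [-1.651  1.845 50.128] depth 39.871829596593415 F mouth [ 2.153 -1.322  5.029] M mouth [-0.123 -3.071  0.719] w 0.0211 q [ -9.73   -7.372 -38.058 -13.46  -26.485  -0.55 ]
force tool [ 2.485 -4.537  2.216] beta err [-89.247 -13.896 -90.166]
to ideal (array([-0.051,  0.098, -0.053]), array([-0.004, -0.012,  0.001]))
```

View pics/s12.png

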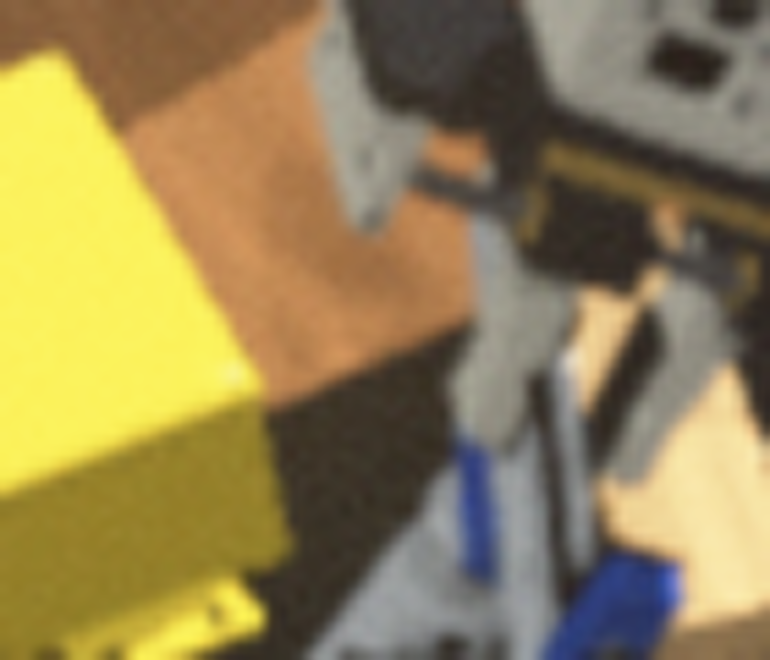

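View pics/w12.png

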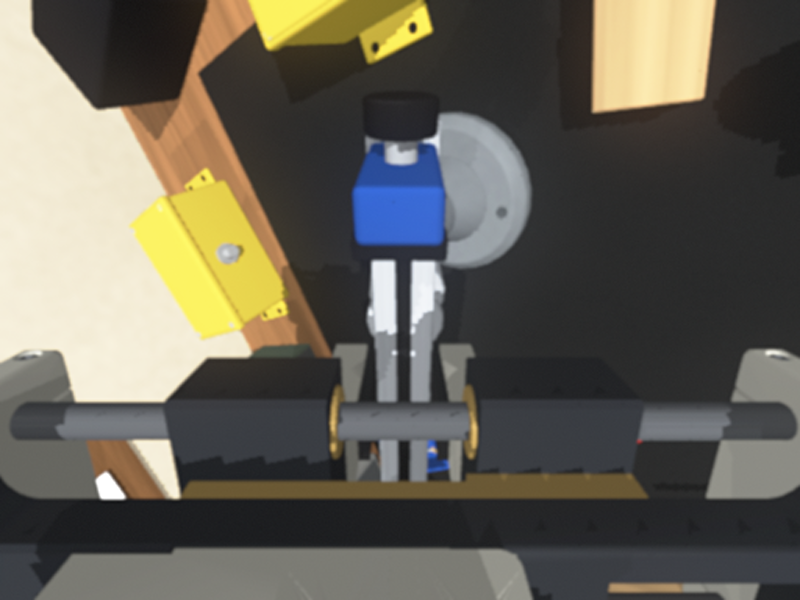

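drive_tool([
  [0.01, 0, -0.03, 0, 0, 0],
  [0.02, 0, -0.07, 0, 0, 0],
  [0.04, 0.01, -0.11, 0, 0, 0],
  [0.06, 0.01, -0.15, 0, 0, 0],
  [0.07, 0.01, -0.19, 0, 0, 0],
  [0.08, 0.02, -0.22, 0, 0, 0],
  [0.09, 0.02, -0.25, 0, 0, 0],
  [0.09, 0.02, -0.25, 0, 0, 0],
])

```text
time_s: 21.52
tcp_pos: [0.4881, -0.2304, 0.1848]
eef_rot: [-122.1, -11.8, 72.8]
contact_force: [-0.6, 0.9, -2.6]
gripper_width: 0.0209
```

```bash
python3 st2.py
```

```text
s6 -1 0.00011248786367822598
t 21.52 grasp in mouth mm [-1.176  1.344 47.567] depth 42.433462078213644 F mouth [ 0.433 -0.542  1.027] M mouth [ 0.53  -2.374  0.513] w 0.0209 q [ -9.68   -7.103 -38.181 -13.568 -26.062  -0.445]
force tool [ 0.772 -0.862  0.445] beta err [-89.28  -13.888 -90.157]
to ideal (array([-0.035,  0.036, -0.029]), array([-0.003, -0.012,  0.001]))
```

drive_tool([
  [0.02, -0.01, -0.03, 0, 0, 0],
  [0.04, -0.02, -0.07, 0, 0, 0],
  [0.06, -0.03, -0.1, 0, 0, 0],
  [0.08, -0.04, -0.14, 0, 0, 0],
  [0.1, -0.045, -0.17, 0, 0, 0],
  [0.1, -0.045, -0.17, 0, 0, 0],
  [0.1, -0.045, -0.17, 0, 0, 0],
  [0.1, -0.045, -0.17, 0, 0, 0],
])

```text
time_s: 22.18
tcp_pos: [0.4889, -0.2308, 0.1829]
eef_rot: [-122.0, -11.8, 72.8]
contact_force: [0.9, -0.8, -4.6]
gripper_width: 0.021
```

```bash
python3 st2.py
```

```text
s6 -1 0.00011248786367822598
t 22.18 grasp in mouth mm [-0.957  1.337 45.507] depth 44.49253895618468 F mouth [-0.278  0.333 -1.767] M mouth [ 0.911 -2.076  0.473] w 0.0210 q [ -9.76   -6.836 -38.15  -13.774 -25.876  -0.17 ]
force tool [-0.747  1.632 -0.3  ] beta err [-89.253 -13.887 -90.158]
to ideal (array([-0.018,  0.027, -0.017]), array([-0.004, -0.012,  0.001]))
```

drive_tool([
  [0.01, -0.01, -0.03, 0, 0, 0],
  [0.03, -0.02, -0.06, 0, 0, 0],
  [0.05, -0.02, -0.09, 0, 0, 0],
  [0.07, -0.03, -0.12, 0, 0, 0],
  [0.07, -0.03, -0.12, 0, 0, 0],
  [0.07, -0.03, -0.12, 0, 0, 0],
  [0.07, -0.03, -0.12, 0, 0, 0],
  [0.07, -0.03, -0.12, 0, 0, 0],
])

```text
time_s: 22.85
tcp_pos: [0.4896, -0.231, 0.1817]
eef_rot: [-122.0, -11.8, 72.8]
contact_force: [1.3, -1.0, -5.2]
gripper_width: 0.021
```

```bash
python3 st2.py
```

```text
s6 -1 0.00011248786367822598
t 22.85 grasp in mouth mm [-0.935  1.303 44.143] depth 45.856705229762746 F mouth [-0.276  0.425 -2.552] M mouth [ 1.006 -2.014  0.503] w 0.0210 q [ -9.816  -6.657 -38.122 -13.923 -25.743   0.023]
force tool [-1.025  2.372 -0.308] beta err [-89.251 -13.89  -90.161]
to ideal (array([-0.018,  0.023, -0.015]), array([-0.004, -0.012,  0.001]))
```

Still pulling in, so I keep going in about 1.4 mm steps.

drive_tool([
  [0.01, -0.01, -0.03, 0, 0, 0],
  [0.03, -0.02, -0.06, 0, 0, 0],
  [0.05, -0.02, -0.09, 0, 0, 0],
  [0.07, -0.03, -0.12, 0, 0, 0],
  [0.07, -0.03, -0.12, 0, 0, 0],
  [0.07, -0.03, -0.12, 0, 0, 0],
  [0.07, -0.03, -0.12, 0, 0, 0],
  [0.07, -0.03, -0.12, 0, 0, 0],
])

```text
time_s: 23.52
tcp_pos: [0.4903, -0.2314, 0.1807]
eef_rot: [-122.0, -11.8, 72.8]
contact_force: [0.4, 0.6, -2.8]
gripper_width: 0.0209
```

```bash
python3 st2.py
```

```text
s6 -1 0.00011248786367822598
t 23.52 grasp in mouth mm [-1.064  1.285 42.813] depth 47.187011878938435 F mouth [-0.355 -0.755  0.288] M mouth [ 0.98  -2.115  0.47 ] w 0.0209 q [ -9.873  -6.48  -38.086 -14.069 -25.604   0.217]
force tool [ 0.803 -0.102 -0.352] beta err [-89.264 -13.893 -90.161]
to ideal (array([-0.029,  0.026, -0.022]), array([-0.004, -0.012,  0.001]))
```

drive_tool([
  [0.01, -0.005, -0.02, 0, 0, 0],
  [0.02, -0.01, -0.04, 0, 0, 0],
  [0.03, -0.015, -0.06, 0, 0, 0],
  [0.05, -0.02, -0.08, 0, 0, 0],
  [0.05, -0.02, -0.08, 0, 0, 0],
  [0.05, -0.02, -0.08, 0, 0, 0],
  [0.05, -0.02, -0.08, 0, 0, 0],
  [0.05, -0.02, -0.08, 0, 0, 0],
])

```text
time_s: 24.18
tcp_pos: [0.4908, -0.2316, 0.1799]
eef_rot: [-122.0, -11.8, 72.8]
contact_force: [-1.7, -0.6, -1.0]
gripper_width: 0.0213
```

```bash
python3 st2.py 13
```

```text
s6 -1 0.00011248786367822598
t 24.18 grasp in mouth mm [-1.079  1.301 41.894] depth 48.10638662341357 F mouth [-0.033  1.258  2.591] M mouth [ 0.844 -2.135  0.484] w 0.0213 q [ -9.912  -6.359 -38.066 -14.164 -25.513   0.345]
force tool [-0.599 -2.817 -0.001] beta err [-89.265 -13.891 -90.162]
to ideal (array([-0.03 ,  0.028, -0.023]), array([-0.004, -0.012,  0.001]))
```

View pics/s13.png

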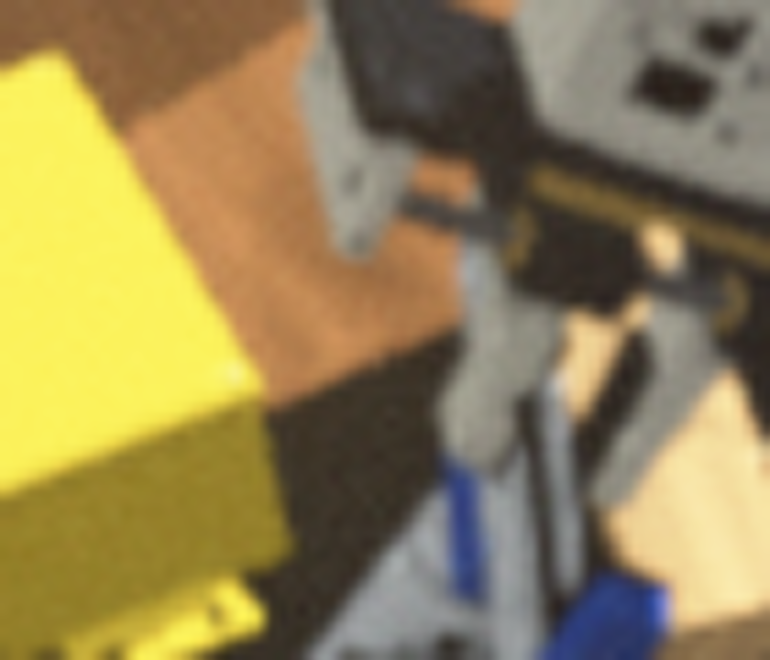

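drive_tool([
  [-0.02, 0.01, 0.03, 0, 0, 0],
  [-0.03, 0.015, 0.06, 0, 0, 0],
  [-0.03, 0.015, 0.06, 0, 0, 0],
  [-0.03, 0.015, 0.06, 0, 0, 0],
  [-0.03, 0.015, 0.06, 0, 0, 0],
  [-0.03, 0.015, 0.06, 0, 0, 0],
  [-0.03, 0.015, 0.06, 0, 0, 0],
  [-0.03, 0.015, 0.06, 0, 0, 0],
], squeeze=15)

```text
time_s: 24.95
tcp_pos: [0.4905, -0.2314, 0.1804]
eef_rot: [-122.0, -11.8, 72.8]
contact_force: [0.2, -1.5, -3.2]
gripper_width: 0.0213
```

```bash
python3 st2.py
```

```text
s6 -1 0.00011248786367822598
t 24.95 grasp in mouth mm [-1.028  1.255 42.484] depth 47.515583517224385 F mouth [-0.694  1.312 -0.446] M mouth [ 1.117 -1.884  0.482] w 0.0213 q [ -9.879  -6.436 -38.08  -14.091 -25.581   0.247]
force tool [-1.378  0.109 -0.7  ] beta err [-89.252 -13.891 -90.161]
to ideal (array([-0.027,  0.022, -0.02 ]), array([-0.004, -0.012,  0.001]))
```

drive_tool([
  [0, 0, 0, 0, 0, 0],
  [0, 0, 0, 0, 0, 0],
  [0, 0, 0, 0, 0, 0],
  [0, 0, 0, 0, 0, 0],
  [0, 0, 0, 0, 0, 0],
  [0, 0, 0, 0, 0, 0],
  [0, 0, 0, 0, 0, 0],
  [0, 0, 0, 0, 0, 0],
], claw=0.6)

```text
time_s: 25.62
tcp_pos: [0.4906, -0.2314, 0.1806]
eef_rot: [-122.1, -11.8, 72.8]
contact_force: [1.1, -0.2, -0.5]
gripper_width: 0.0523
```

```bash
python3 st2.py 14
python3 - <<'E'
from h import *
s=r.get_state(); Rt=Ro.from_euler('xyz',s["eef_rot"],degrees=True).as_matrix(); print(-Rt[:,1]*10)
E
```

```text
s6 -1 0.00011248786367822598
t 25.62 grasp in mouth mm [-1.191  1.232 42.59 ] depth 47.41017919761978 F mouth [-2.416 -0.257  1.711] M mouth [ 0.603 -1.684  0.388] w 0.0523 q [ -9.878  -6.447 -38.073 -14.089 -25.58    0.246]
force tool [ 0.666 -1.629 -2.395] beta err [-89.271 -13.894 -90.155]
to ideal (array([-0.041,  0.026, -0.029]), array([-0.004, -0.012,  0.001]))
[-5.58236953 -0.09474292  8.29627472]
```

View pics/w14.png

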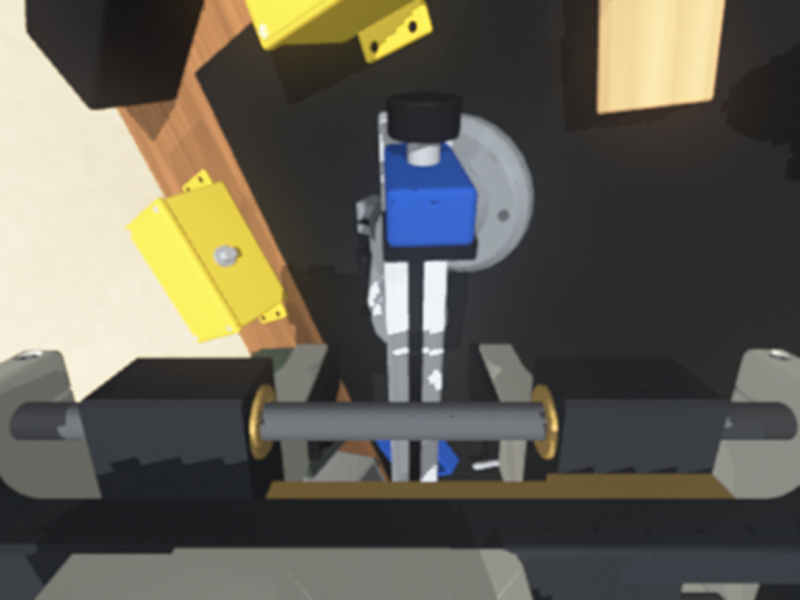

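drive_tool([
  [-0.3, 0, 0.4, 0, 0, 0],
  [-0.8, 0, 1.2, 0, 0, 0],
  [-1.6, 0, 2.4, 0, 0, 0],
  [-2.6, -0.05, 3.9, 0, 0, 0],
  [-3.7, -0.1, 5.5, 0, 0, 0],
  [-4.8, -0.1, 7.1, 0, 0, 0],
  [-5.6, -0.1, 8.3, 0, 0, 0],
  [-5.6, -0.1, 8.3, 0, 0, 0],
])

```text
time_s: 26.38
tcp_pos: [0.4342, -0.233, 0.2677]
eef_rot: [-122.4, -11.8, 72.9]
contact_force: [0.7, 0.0, -0.0]
gripper_width: 0.0525
```

Run:
```python
from t2 import *
s=r.get_state(); C["wrist"]=wcam(); print(s["time_s"],s["tcp_pos"],s["eef_rot"],s["joints"])
for n in ["wrist","scene","top"]:
    im=imaging.capture(n); np.save(n+"15.npy",im)
    if n=="wrist": cv2.imwrite("pics/w15.png",cv2.resize(im[:,:,::-1],(800,600),interpolation=cv2.INTER_CUBIC))
np.save("w15c.npy",np.c_[C["wrist"]["R"],C["wrist"]["t"]])
crop(np.load("scene15.npy"),160,80,260,180,"s15.png",6)
```

```text
s6 -1 0.00011248786367822598
26.3833 [ 0.434 -0.233  0.268] [-122.388  -11.806   72.893] [-11.861 -17.344 -34.66  -11.129 -39.615  -2.206]
```

View pics/w15.png

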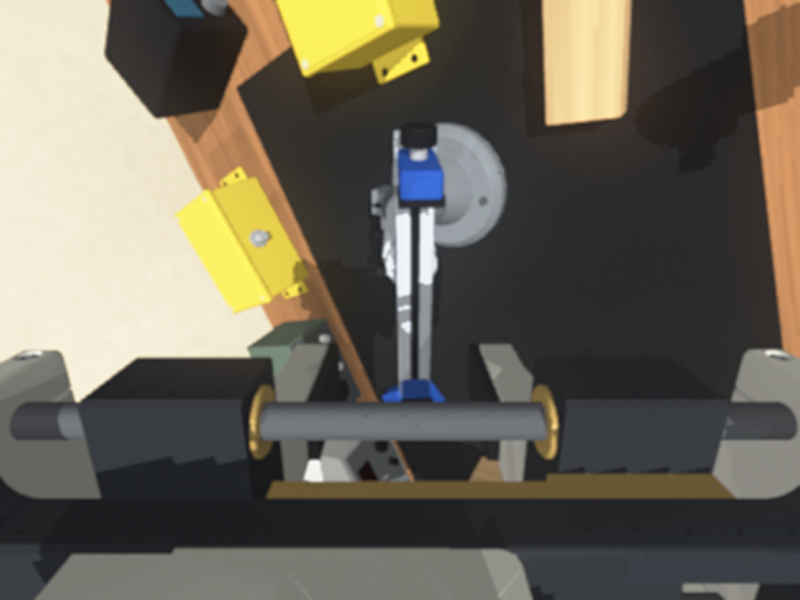

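View pics/s15.png

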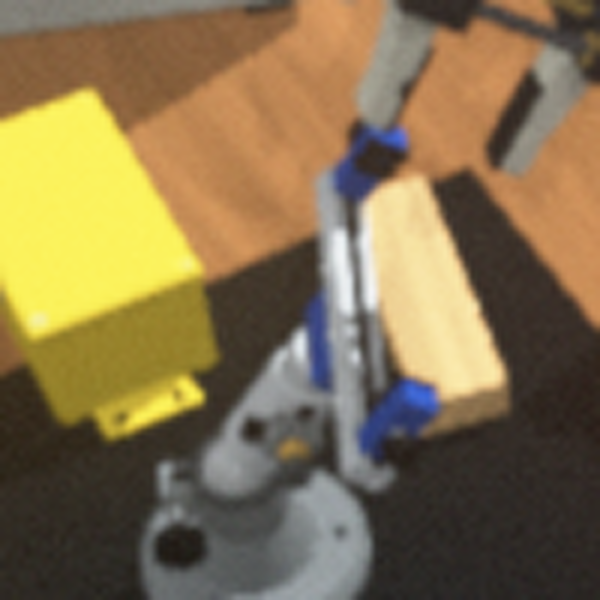

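Run:
```python
from t2 import *
W=np.load("w15c.npy"); C["wrist"]={"mtx":imaging.get_calibration("wrist")["mtx"],"R":W[:,:3],"t":W[:,3]}
m=M2(155.5,32,-.4,1.2)
for L in (30,32,34):
    o,R=frame(m,155.5,L); h=.0125
    for n,box,k in (("scene",(200,95,250,170),8),("wrist",(220,70,340,260),4),("top",(290,120,390,200),7)):
        im=np.load(n+"15.npy"); x0,y0,x1,y1=box; c=cv2.resize(im[y0:y1,x0:x1,::-1],None,fx=k,fy=k,interpolation=cv2.INTER_CUBIC).copy()
        def pl(Q,col): cv2.polylines(c,[np.round((proj(n,np.array([o+R@(np.array(q)/1000+[0,0,h]) for q in Q])) - [x0,y0]+.5)*k-.5).astype(int)],True,col,1,cv2.LINE_AA)
        for s in (1,-1):
            pl([(10,s*75,84),(-10,s*75,84),(-10,s*89,84),(10,s*89,84)],(0,255,0))
        pl([(11,95,40),(-11,95,40),(-11,-95,40),(11,-95,40)],(0,0,255))
        pl([(18*np.cos(a),18*np.sin(a),0) for a in np.linspace(0,6.28,40)],(255,0,255))
        cv2.imwrite(f"pics/v15_{n}_{L}.png",c)
a=np.hstack([cv2.imread(f"pics/v15_scene_{L}.png") for L in (30,34)]); cv2.imwrite("pics/v15s.png",cv2.resize(a,None,fx=.98,fy=.98))
a=np.hstack([cv2.imread(f"pics/v15_wrist_{L}.png")[:600] for L in (32,)]); cv2.imwrite("pics/v15w.png",cv2.resize(a,None,fx=.78,fy=.78))
```

```text
s6 -1 0.00011248786367822598
```

View pics/v15s.png

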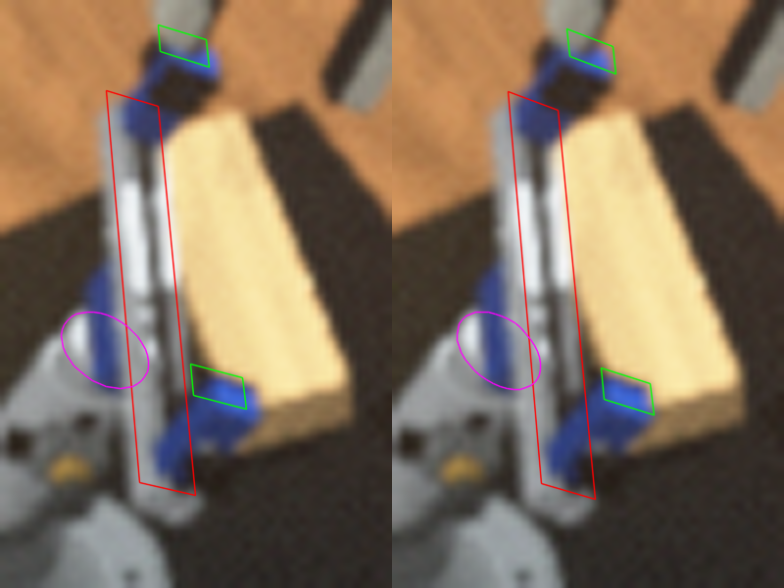

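View pics/v15w.png

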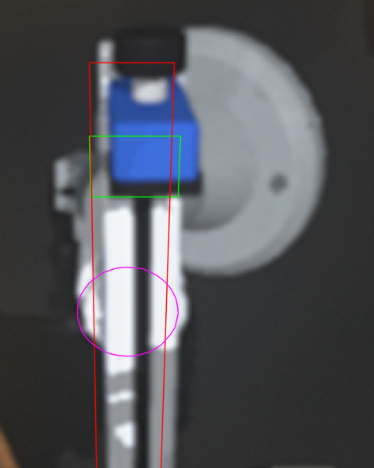

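View pics/v15_top_32.png

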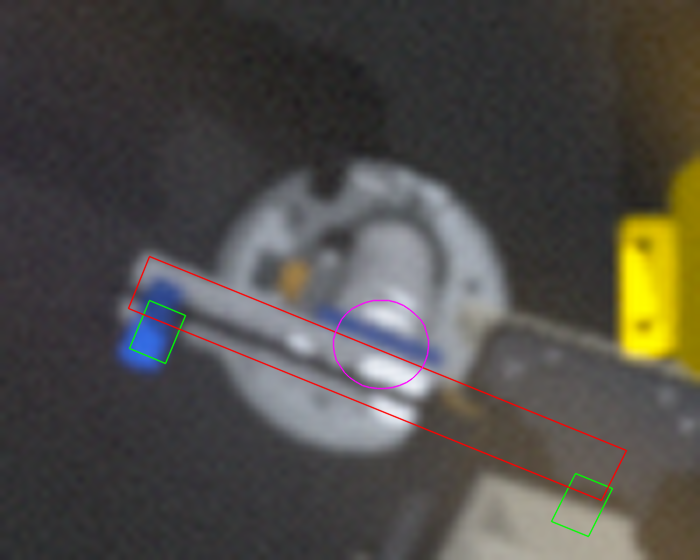

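drive_tool([
  [-0.5, 0, 1, 0, 0, 0],
  [-1, 0, 2, 0, 0, 0],
  [-1.5, 0, 3.5, 0, 0, 0],
  [-2, 0, 5, 0, 0, 0],
  [-2, 0, 6, 0, 0, 0],
  [-2, 0, 6, 0, 0, 0],
  [-2, 0, 6, 0, 0, 0],
  [-2, 0, 6, 0, 0, 0],
])

```text
time_s: 27.2
tcp_pos: [0.4144, -0.2321, 0.3219]
eef_rot: [-121.9, -11.9, 72.8]
contact_force: [-0.6, -0.8, -0.5]
gripper_width: 0.0527
```

Run:
```python
from h import *
a=np.load("scene15.npy"); b=imaging.capture("scene"); crop(b,160,80,260,180,"s16.png",6)
g=lambda i:cv2.GaussianBlur(i[110:175,185:235].astype(np.float32).mean(2),(0,0),1)
print(cv2.phaseCorrelate(g(a),g(b)), r.get_state()["contact_force"], r.get_state()["time_s"])
c=np.load("scene5.npy"); q=lambda i:cv2.GaussianBlur(i[145:190,180:215].astype(np.float32).mean(2),(0,0),1)
print("socket/base shift vs before",cv2.phaseCorrelate(q(c),q(b)))
```

```text
((0.0269863360860505, -0.06348192550694876), 0.9434701804320017) [-0.51567971 -0.65028182 -0.49619923] 27.25
socket/base shift vs before ((-0.11542385568604274, 0.4854483600939261), 1.010857797552038)
```

View pics/s16.png

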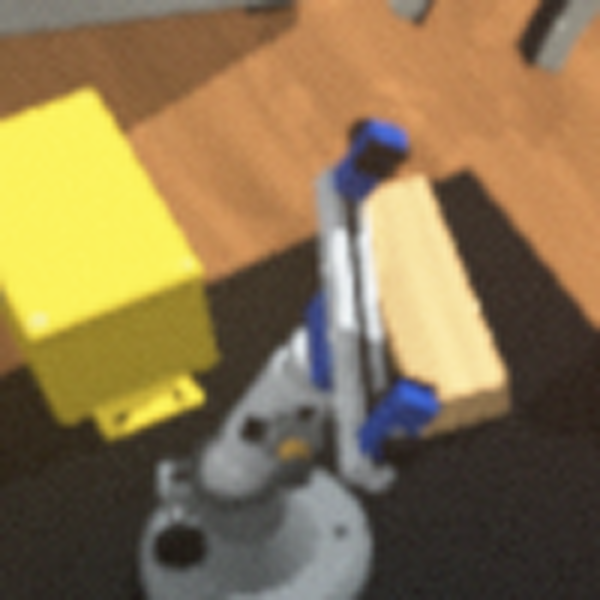

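```bash
python3 -c "
from plant import r
print(r.close_job())"
```

```text
the job is handed in; nothing more can be done
None
```

The board-clamp head is in the leaning socket of the grey holder, and by feel it is latched. I handed the job in at about 27 s. No verdict was reported.

**What I did:**
- I lifted the larger head out of the rack and started its shaft straight into the bore.
- At about 20 mm depth, joint 3 ran into its range limit. With the bore holding the shaft, I loosened the grip to 6 N and turned the gripper 14° about the jaw axis.
- I then pressed on in small steps, shifting sideways where the lateral force built up.
- Some 5 N built up along the bore at about 25 mm depth. At 44–46 mm the shaft was pulled in with about 2.5 N, the force fell to zero near 47 mm, and it resisted with about 2.6 N at 48 mm.
- I backed off slightly, released the head and retracted.

**Last checks:**
- After release the head stands at rest in the socket, with no shift between two scene pictures.
- The crossbar runs parallel to its expected level direction within about 1–2°.
- The robot is well clear of everything, and wrist force reads near zero.
- The highest force I saw on the tool was about 7 N.

**Doubts and disagreements:**
- The head leans about 2–3° more than the 32° I had estimated for the bore. I put this down to error in that estimate and play in the bore.
- One image comparison showed the holder shifted by 0.5 px (about 1.5 mm), which is near the noise.
- The latch was judged from forces alone, since I could not read the plunger joint. I did not tug on the head.
- I did not measure the vise head or the bystanders again at the end.

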